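# Load a bail-arm tote, swing its bails in and stack the next tote on them

## Robot

A 7-joint arm with a two-finger parallel gripper is mounted at the origin on a cart in front of the work surface, level with it; the furniture and walls round the work are solid. World frame = base frame: x ahead of the robot, y to its left, z up, the work surface at z = 0. Lengths are in m, angles in rad, forces in N, time in s.
With the tool pointing down it reaches from about 0.4 to 0.85 m from the base axis. Payload 10.4 kg.
Tool frame: the origin (TCP) lies midway between the tips of the shut fingers; the grasp point (between the pads) lies 19 mm behind it; z points along the fingers, x is the direction in which the jaws open and shut, and the axes are right-handed (so a half turn about z gives the same grasp; the last joint's range is limited). The gripper opens to 85 mm and grips with 20 to 120 N. Pads are 22 mm wide; open, the fingers measure 114 mm over their backs; the gripper's body (76 mm by 85 mm) begins 54 mm behind the grasp point. The pads swing forward as they close: fully open they stand 13 mm farther back than shut.
Start: joints at [1.12, 0.332, -0.065, 1.46, 0.022, 1.35, -0.088], TCP at [0.259, -0.569, 0.231] pointing down, gripper open.
Joint ranges: [-2.6, 2.6], [-0.5, 2.12], [-1.47, 1.34], [0.16, 2.42], [-1.27, 4.41], [0.06, 2.06], [-2.6, 2.6]. Speed limits (rad/s): [2.22, 2.22, 2.79, 2.79, 3.14, 3.14, 3.14].

## Interface

Orientations are given as a unit quaternion [x, y, z, w].
In Python, from workcell import telemetry, eyes, order gives the robot as it stands.
- The arm moves only by the tool servo_tool, never from a script. Its argument "deltas" is a list of rows, each a list of 3 entries, a list of its own where there are three numbers: the shift along the tool's x, y, z in cm, then the turn about the tool's z in rad, then the finger opening in cm, from 0 to 8.54. A call has 1 to 12 rows; each row shifts and turns the pose as measured when the row begins, along the tool's axes as they then stand; what a row does not reach is not made up. A row lasts 1/12 s, in which the tool goes at most 41.7 mm and 7.16 degrees, less where a joint would pass 70% of its speed; a pose out of reach is approached as far as the arm can. A call is refused whole if a number of a shift passes 4.17 or a number of a turn 0.125, either way. A call with a gripper value outside its range is refused whole. The fingers move at their own pace and stop on an object; "force" is the grip in N (left out, the last holds). Time passes only in rows, so rows that do not move let the fingers close. It gives the time, the measured TCP pose, the force and the opening at its end, in the units of the state.
- telemetry.get_obs(): the state, without advancing time (a new reading comes with each control period).
- eyes.camera(name): name is "scene" or "top" or "wrist"; returns (picture, depth): 400x640x3 uint8, blue, green, red; 400x640 float32, m along the optical axis (not along the pixel's ray), 0 where there is no reading.
- eyes.calibration(name): a dict with "fx", "fy", "cx", "cy" (pixels), "rvec" (rotation vector, rad) and "tvec" (3), from world to camera coordinates, as OpenCV has them. Camera axes: x right, y down, z forward; pixel columns grow to the right and rows downward; lengths in m; the calibration is good to about 2 mm. A picture is of the moment at which its call begins: read the wrist's pose just before it. calibration takes no time and is no camera call; for the wrist camera it gives the pose at the moment of the call.
- order.hand_in(): hands the job in, once; it reports no verdict.
The state is a dict: "clock": time; "joint_pos": joint angles; "joint_velocities": joint speeds; "tau": joint torques, N m; "position": TCP position; "ee_rot": TCP orientation; "ft_force": force on the tool from outside, world axes, zero at the start; "torque": the same for the moment, N m; "grip_width": opening from 0.0 (shut) to 1.0 (fully open).
Only numpy, scipy, OpenCV 4.12 (cv2) and the standard library are available. Lean on these libraries where they do the work, as an engineer would, in place of code of your own. Each camera call takes 0.05 s, during which the arm holds its last target. There are 200 camera calls.

## Task

Lay the wooden ring clamp flat in the open tote, swing both of that tote's wire bails in over it until they drop fully home in the rim notches, and stack the divided tote on the bails, square, level and seated, with its two tools still in it. Carry the divided tote level, set it down gently, and do not knock the glue bottle, the flux jar or the steel block out of place.

Things in the scene. Friction and masses are not known exactly. Their poses are not given: they have to be found in the camera images.
- open_tote: Lower tote: grey plastic stack-and-nest tote, no divider, loose, 0.5 kg. Rim 194 x 113 mm, base 172 x 90, height 64 (end rims dip to 57), tapered 3 mm walls; inner floor 8 mm up, 166 x 84 mm, mouth 178 x 100. Origin: centre of underside; x along its length, y across. A steel wire bail at each end (a: +x, b: -x). Clamp goes lengthwise on the floor.
- open_tote_bail_a (a joint): Bail at the +x end: 0 = out on its ledges (arms 24 degrees above level, pointing outward), 1.15 = upright, 2.293 = fully in, in the notches. A U of 6 mm wire: arms outside the long walls at y = +-60 mm, pivot at x = 84 mm, 44 mm above the underside; its bar runs on a 34 mm radius over the end rim. Stays at any angle; some 0.5 to 1 N at the bar swings it.
- open_tote_bail_b (a joint): The same bail at the -x end (pivot at x = -84 mm): 0 = out, 2.293 = fully in. Either bail can be pushed over and home by its bar, from outside inward, with the fingertip 7 to 10 mm below the wire's axis (nearer, it slips off). Two ledges under the bar when out: at y = +-45 mm, reaching 113 mm from the tote's middle, tops 55 mm up.
- open_tote_bail_a_bar (a point): Middle of bail a's bar (6 mm wire, straight, 110 mm long across the tote), on the wire's axis. Out: 115 mm from the tote's middle, 58 mm above its underside; in: 53 mm from the middle, 58 mm up.
- open_tote_bail_b_bar (a point): Middle of bail b's bar, the same at the -x end.
- divided_tote: Tote to stack on top: same shell, 0.4 kg, lengthwise divider; own bails lie out and stay so. Origin: centre of underside; x along its length, y across. Foot ribs 4 mm deep in pairs across its underside, 45 and 61 mm either side of the middle: each pair straddles a bail bar below. Stacked, its underside is 57 mm above the lower tote's, centres in line, lengths parallel, either way round.
- divider_grip (a point): On the divider, over the divided tote's origin, 56 mm above its underside, axes as the tote's. From 48 to 64 mm up (the top, level with the rim) the divider is a grip 10 mm thick in y, 178 mm long in x; below 6 mm thick. Some 44 mm free each side. The tote balances here.
- clamp_mid (a point): Centre of the ring clamp: wooden jeweller's hand clamp 145 mm long (its own y), 25 wide (x), 25 high (z), 0.08 kg, lying on the bench to the left; this point is 12.5 mm above its underside. Take it across its width here, by its upper half, so that the hand stays clear of the rim.
- pin_vise: Steel pin vise, 90 mm long, 10 mm thick, lying in one side of the divided tote; origin at the middle of its underside.
- doming_punch: Steel doming punch, 70 mm long, 12 mm thick, lying in the other side of the divided tote (it can roll a little); origin on its surface at mid-length.
- glue_bottle: Bystander: glue bottle standing upright, 30 mm in diameter, 73 mm high; origin at the centre of its underside.
- flux_jar: Bystander: round screw jar standing upright, 55 mm in diameter, 48 mm high; origin at the centre of its underside.
- bench_block: Bystander: flat polished steel block, 62 x 62 x 18 mm; origin at the centre of its underside. Of bottle, jar and block, in any order, one stands just beyond each end of the open tote, to one side of its bail's middle, the third farther off to the left.
Not all that is in view belongs to the job. There is more than one size of the part that bears clamp_mid; the job needs the larger.

How it is judged:
At the end, for the whole second after the job is handed in: Both bails of the open tote fully in (over 2.19 rad); the divided tote rests on them, underside 53 to 61 mm above the other's, centres within 10 mm, parallel within 0.07 rad, level within 0.05 rad, at rest; the clamp flat on the open tote's floor; both tools still in the divided tote (value of joint each of open_tote_bail_a, open_tote_bail_b above 2.19 rad and horizontal distance between divided_tote and open_tote below 0.01 m and z of divided_tote in the frame of open_tote between 0.053 and 0.061 m and angle between the x axis of divided_tote and the x axis of open_tote, either way round below 0.07 rad and angle between each of divided_tote, open_tote's own z axis and vertical below 0.05 rad and horizontal distance between clamp_mid and open_tote below 0.045 m and z of clamp_mid in the frame of open_tote between 0.012 and 0.032 m and x of pin_vise in the frame of divided_tote between -0.09 and 0.09 m and y of pin_vise in the frame of divided_tote between -0.05 and 0.05 m and z of pin_vise in the frame of divided_tote between 0.004 and 0.045 m and x of doming_punch in the frame of divided_tote between -0.09 and 0.09 m and y of doming_punch in the frame of divided_tote between -0.05 and 0.05 m and z of doming_punch in the frame of divided_tote between 0.004 and 0.045 m and linear speed of each of divided_tote, open_tote below 0.02 m/s); the robot touches nothing.
It fails at once if the divided tote is tipped by more than 0.5 rad (angle between divided_tote's own z axis and vertical above 0.5 rad).
It fails at once if the divided tote is slammed down on the open one (over 80 N) (contact force between divided_tote and open_tote above 80 N).
It fails at once if the glue bottle is knocked out of place (moved by more than 30 mm) (distance of glue_bottle from where it was at the start of the episode above 0.03 m).
It fails at once if the flux jar is knocked out of place (moved by more than 30 mm) (distance of flux_jar from where it was at the start of the episode above 0.03 m).
It fails at once if the bench block is knocked out of place (moved by more than 30 mm) (distance of bench_block from where it was at the start of the episode above 0.03 m).
It also fails if it takes over 72 s, if anything falls off the work surface, if the arm or the gripper's body presses on something with over 40 N, if the wrist force passes 120 N, or if a joint passes its speed limit or range.

## Working session

There is one attempt and no reset: what is moved stays moved. The work goes in short steps, Python scripts to look and compute and a tool call to move; the robot and the scene stay as the last step left them, time stands still between calls to the robot, and variables do not carry over. Pictures are saved under pics/ and viewed, about 8 in all and at most 12, crops included, and the job is handed in when it is done.

Besides the shell and the picture viewer there is one more tool, called after "Request:" by a JSON object that holds its "api" and its "payload", one argument or row to a line. servo_tool: Moves the arm, as the interface text tells. Its arguments: {"type":"object","properties":{"deltas":{"type":"array"},"force":{"type":"number"}},"required":["deltas"]}

```bash
mkdir -p pics
cat > h.py <<'E'
import numpy as np, cv2
from workcell import telemetry, eyes, order
def grab(n):
    c=eyes.calibration(n); im,d=eyes.camera(n)
    return im,d,c
def world(c,d,u,v):
    u=np.asarray(u,float);v=np.asarray(v,float)
    z=d[v.astype(int),u.astype(int)]
    P=np.stack([(u-c['cx'])/c['fx']*z,(v-c['cy'])/c['fy']*z,z],-1)
    R=cv2.Rodrigues(np.array(c['rvec'],float))[0]
    return (P-np.array(c['tvec']).ravel())@R
def cloud(c,d):
    v,u=np.mgrid[0:400,0:640]; return world(c,d,u,v)
E
python3 - <<'E'
from h import *
o=telemetry.get_obs();print({k:np.round(v,3) for k,v in o.items()})
for n in('scene','top'):
    im,d,c=grab(n);cv2.imwrite(f'pics/{n}0.png',im);np.savez(f'{n}0.npz',im=im,d=d,**{k:np.array(v) for k,v in c.items()})
    print(n,{k:np.round(v,3) for k,v in c.items()})
E
```

```text
{'clock': np.float64(0.0), 'joint_pos': array([ 1.12 ,  0.333, -0.065,  1.461,  0.022,  1.35 , -0.088]), 'joint_velocities': array([ 0.   , -0.   , -0.001,  0.001,  0.   , -0.001, -0.   ]), 'tau': array([-1.0000e-03, -6.2546e+01,  4.9000e-02, -3.9161e+01,  1.6000e-02,
        1.0000e-02, -0.0000e+00]), 'position': array([ 0.259, -0.568,  0.231]), 'ee_rot': array([ 0.841, -0.541, -0.001, -0.   ]), 'ft_force': array([-0.777, -0.192,  0.251]), 'torque': array([-0.047,  0.056,  0.023]), 'grip_width': np.float64(0.999)}
scene {'fx': np.float64(508.103), 'fy': np.float64(508.103), 'cx': np.float64(321.82), 'cy': np.float64(200.074), 'rvec': array([ 2.589, -0.447,  0.117]), 'tvec': array([-0.505,  0.262,  1.236])}
top {'fx': np.float64(504.782), 'fy': np.float64(504.782), 'cx': np.float64(319.184), 'cy': np.float64(196.199), 'rvec': array([ 2.198, -2.025,  0.214]), 'tvec': array([0.045, 0.565, 1.186])}
```

View pics/top0.png

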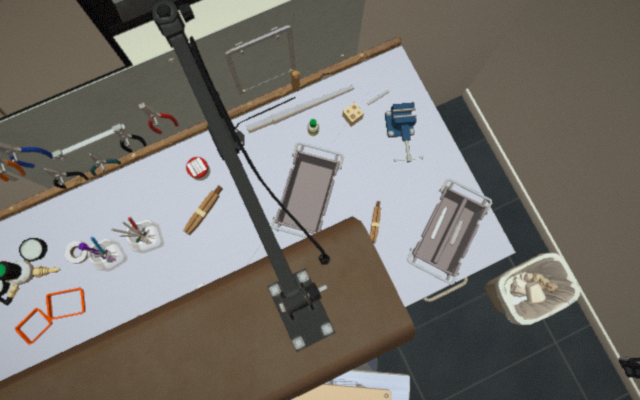

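View pics/scene0.png

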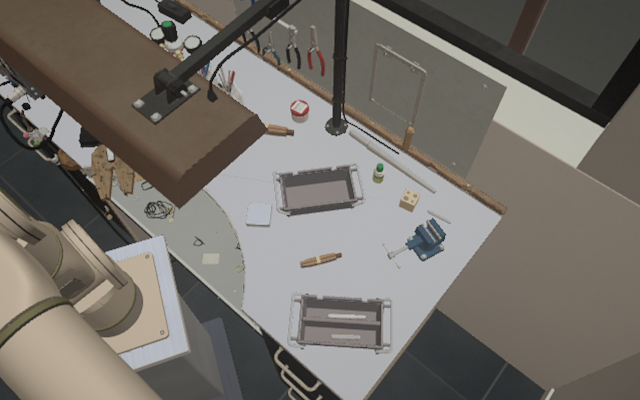

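Clamp candidates: in the top view (203,210), lying left and longer, and (376,222), shorter, between the totes. Scene view shows them at (280,130) and (320,260). The left, longer one fits the description. Tote candidates: undivided (307,190) and divided (450,230). Next I build an orthographic map to measure them.

```bash
cat > ortho.py <<'E'
from h import *
# ortho map: columns = -y (left of robot at left), rows = -x ; res 2mm
x0,x1,y0,y1=0.1,0.95,-0.75,0.75;r=.002
W=int((y1-y0)/r);H=int((x1-x0)/r)
def ortho(srcs):
    Z=np.full((H,W),-1.);I=np.zeros((H,W,3),np.uint8)
    for im,d,c in srcs:
        P=cloud(c,d);ok=(d>0)&(P[...,2]<.9)
        p=P[ok];col=im[ok]
        i=((x1-p[:,0])/r).astype(int);j=((y1-p[:,1])/r).astype(int)
        m=(i>=0)&(i<H)&(j>=0)&(j<W);i,j,p,col=i[m],j[m],p[m],col[m]
        o=np.argsort(p[:,2])
        for a in o:
            if p[a,2]<.16 or Z[i[a],j[a]]<-.5:
                Z[i[a],j[a]]=p[a,2];I[i[a],j[a]]=col[a]
    return Z,I
E
python3 - <<'E'
from ortho import *
S=[]
for n in('scene','top'):
    f=np.load(n+'0.npz');S.append((f['im'],f['d'],{k:f[k] for k in('fx','fy','cx','cy','rvec','tvec')}))
Z,I=ortho(S);I=cv2.dilate(I,np.ones((2,2)))
cv2.imwrite('pics/ortho.png',I)
def q(n,u,v):
    im,d,c=S[n];print(n,u,v,np.round(world(c,d,[u],[v])[0],3))
for u,v in[(203,210),(376,222),(197,168),(313,127),(307,190),(450,230),(330,265),(210,90),(240,140),(323,258),(290,285),(160,10),(353,114)]:q(1,u,v)
for u,v in[(280,130),(320,260),(300,110),(378,170),(259,215),(259,145),(180,190),(210,50),(340,60),(335,128),(410,200),(345,335),(346,316),(318,190)]:q(0,u,v)
E
```

```text
1 203 210 [0.507 0.38  0.026]
1 376 222 [ 0.514 -0.056  0.017]
1 197 168 [0.609 0.404 0.046]
1 313 127 [0.737 0.122 0.058]
1 307 190 [0.583 0.125 0.01 ]
1 450 230 [ 0.501 -0.231  0.065]
1 330 265 [0.36  0.062 0.541]
1 210 90 [0.61  0.266 0.551]
1 240 140 [0.703 0.311 0.009]
1 323 258 [0.367 0.074 0.567]
1 290 285 [0.326 0.116 0.574]
1 160 10 [0.702 0.339 0.611]
1 353 114 [0.789 0.022 0.035]
0 280 130 [0.537 0.365 0.021]
0 320 260 [ 0.511 -0.055  0.014]
0 300 110 [0.609 0.395 0.048]
0 378 170 [0.738 0.12  0.06 ]
0 259 215 [0.402 0.119 0.016]
0 259 145 [0.466 0.349 0.002]
0 180 190 [ 0.274 -0.066  0.508]
0 210 50 [0.386 0.142 0.58 ]
0 340 60 [0.698 0.321 0.285]
0 335 128 [0.693 0.325 0.012]
0 410 200 [0.789 0.017 0.038]
0 345 335 [ 0.503 -0.254  0.02 ]
0 346 316 [ 0.522 -0.212  0.014]
0 318 190 [0.575 0.141 0.013]
```

View pics/ortho.png

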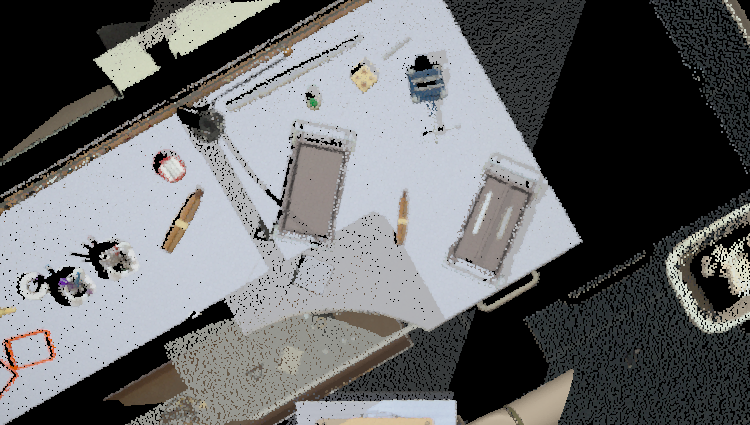

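The left clamp at (0.507,0.38) has its top near 26 mm, so it's the 25 mm one. The other tops out near 17 mm and is the small one. Next: the shelf and arm extents, and the exact fits.

Run:
```python
from ortho import *
S=[]
for n in('scene','top'):
    f=np.load(n+'0.npz');S.append((f['im'],f['d'],{k:f[k] for k in('fx','fy','cx','cy','rvec','tvec')}))
def pts(s):
    P=cloud(s[2],s[1]);return P[s[1]>0],s[0][s[1]>0]
A=[pts(s) for s in S]
P=np.vstack([a[0] for a in A])
# shelf
sel=(P[:,2]>.35)&(P[:,2]<.8)&(P[:,0]<.5)&(P[:,0]>-.3)&(P[:,1]>-.15)&(P[:,1]<1)
Q=P[sel];print('shelf z pct',np.percentile(Q[:,2],[1,5,25,50,75,95,99]).round(3))
Q=Q[(Q[:,2]>.5)&(Q[:,2]<.56)]
h=cv2.convexHull(Q[:,:2].astype(np.float32)).squeeze();print('hull',cv2.approxPolyDP(h,.03,True).squeeze().round(2).tolist())
# arm profile
c,s=np.cos(-1.14),np.sin(-1.14)
sel=(np.abs(-s*P[:,0]+c*P[:,1])<.12)&(P[:,2]>.03)
B=P[sel];rr=c*B[:,0]+s*B[:,1]
for a in np.arange(-.2,.7,.05):
    z=B[(rr>=a)&(rr<a+.05)][:,2]
    if len(z)>5:print(round(a,2),len(z),np.percentile(z,[1,25,50,99]).round(2))
def rect(name,m):
    q=P[m];k=cv2.minAreaRect(q[:,:2].astype(np.float32));print(name,len(q),np.round(k[0],4),np.round(k[1],4),round(k[2],1),'zmax',np.percentile(q[:,2],98).round(3))
def near(x,y,r):return np.hypot(P[:,0]-x,P[:,1]-y)<r
rect('clampL',near(.515,.375,.1)&(P[:,2]>.008)&(P[:,2]<.05))
rect('clampS',near(.514,-.056,.1)&(P[:,2]>.008)&(P[:,2]<.05))
rect('open rim',near(.585,.12,.14)&(P[:,2]>.06)&(P[:,2]<.075)&(P[:,1]<.22))
rect('open all',near(.585,.12,.135)&(P[:,2]>.05)&(P[:,2]<.075)&(P[:,1]<.22))
rect('open floor',near(.585,.12,.1)&(P[:,2]>.004)&(P[:,2]<.014))
rect('div rim',near(.51,-.23,.14)&(P[:,2]>.061)&(P[:,2]<.075))
rect('div all',near(.51,-.23,.16)&(P[:,2]>.05)&(P[:,2]<.075))
rect('block',near(.40,.12,.06)&(P[:,2]>.01)&(P[:,2]<.03))
rect('bottle',near(.74,.12,.03)&(P[:,2]>.02)&(P[:,2]<.1))
rect('jar',near(.61,.4,.05)&(P[:,2]>.03)&(P[:,2]<.1))
# divider heights: points z>.061 in the middle of the divided tote
m=near(.505,-.23,.06)&(P[:,2]>.055)&(P[:,2]<.075);rect('divider',m)
print(eyes.calibration('wrist'))
```

```text
shelf z pct [0.416 0.483 0.536 0.539 0.54  0.578 0.585]
hull [[0.15000000596046448, 0.5199999809265137], [0.029999999329447746, 0.46000000834465027], [0.009999999776482582, 0.3700000047683716], [0.07000000029802322, -0.14000000059604645], [0.4399999976158142, 0.029999999329447746], [0.5, 0.1899999976158142]]
-0.1 12 [0.27 0.3  0.3  0.31]
-0.05 317 [0.08 0.32 0.32 0.33]
-0.0 1202 [0.04 0.19 0.31 0.45]
0.05 3972 [0.03 0.13 0.2  0.49]
0.1 1392 [0.36 0.41 0.46 0.67]
0.15 1292 [0.56 0.63 0.68 0.72]
0.2 933 [0.63 0.68 0.69 0.71]
0.25 2635 [0.64 0.69 0.7  0.71]
0.3 4295 [0.65 0.67 0.68 0.7 ]
0.35 4345 [0.63 0.67 0.67 0.68]
0.4 1739 [0.62 0.64 0.66 0.67]
0.55 356 [0.25 0.29 0.3  0.34]
clampL 1267 [0.5244 0.3736] [0.1842 0.1798] 89.9 zmax 0.049
clampS 638 [ 0.5096 -0.0533] [0.1908 0.1788] 12.2 zmax 0.022
open rim 868 [0.5698 0.1208] [0.1245 0.232 ] 78.5 zmax 0.072
open all 1875 [0.5706 0.1215] [0.1263 0.2333] 78.9 zmax 0.07
open floor 3620 [0.5837 0.1193] [0.196 0.197] 40.6 zmax 0.013
div rim 1312 [ 0.4994 -0.2338] [0.1215 0.2368] 67.0 zmax 0.068
div all 3231 [ 0.5007 -0.2315] [0.1282 0.2397] 66.6 zmax 0.067
block 518 [0.3956 0.1086] [0.0933 0.0631] 67.7 zmax 0.022
bottle 286 [0.7419 0.1228] [0.0297 0.0306] 14.2 zmax 0.074
jar 647 [0.6108 0.4055] [0.0563 0.0555] 39.7 zmax 0.052
divider 760 [ 0.5065 -0.2291] [0.1086 0.1182] 11.3 zmax 0.068
{'fx': 317.37435487859676, 'fy': 317.37435487859676, 'cx': 316.29030309590615, 'cy': 196.72819480005222, 'rvec': array([-2.40134631,  1.54370761,  0.25838342]), 'tvec': array([-0.62356961, -0.0427451 ,  0.38016066])}
```

Request:
{"api": "servo_tool", "payload": {
  "deltas": [
    [[0, 0, -3], 0, 8.5],
    [[-1.6, -3.1, -1], 0, 8.5],
    [[-1.6, -3.1, -1], 0, 8.5],
    [[-1.6, -3.1, -1], 0, 8.5],
    [[-1.6, -3.1, -1], 0, 8.5],
    [[-1.6, -3.1, -1], 0, 8.5],
    [[-1.6, -3.1, -0.5], 0, 8.5],
    [[-1.6, -3.1, -0.5], 0, 8.5],
    [[-1.6, -3.1, 0], 0, 8.5],
    [[-1.6, -3.1, 0], 0, 8.5]
  ]
}}

```text
clock: 0.93
position: [0.4535, -0.3181, 0.3194]
ee_rot: [0.836, -0.548, -0.005, -0.0]
ft_force: [0.2, -0.5, -0.8]
grip_width: 0.992
```

Run:
```python
from ortho import *
o=telemetry.get_obs();print({k:np.round(v,3).tolist() for k,v in o.items()})
c=eyes.calibration('wrist');R=cv2.Rodrigues(c['rvec'])[0];print('cam',-R.T@c['tvec'],'fwd',R[2],'right',R[0])
S=[]
for n in('scene','top'):
    f=np.load(n+'0.npz');S.append((f['im'],f['d'],{k:f[k] for k in('fx','fy','cx','cy','rvec','tvec')}))
w=grab('wrist');np.savez('w1.npz',im=w[0],d=w[1],**{k:np.array(v) for k,v in w[2].items()})
M=np.zeros((H,W,3),np.uint8)
for im,d,c in S:
    P=cloud(c,d);ok=(d>0)&(P[...,2]<.75);p=P[ok];p=p[np.argsort(p[:,2])]
    i=((x1-p[:,0])/r).astype(int);j=((y1-p[:,1])/r).astype(int)
    m=(i>=0)&(i<H)&(j>=0)&(j<W);M[i[m],j[m]]=cv2.applyColorMap((p[m][:,2:]*340).clip(0,255).astype(np.uint8),cv2.COLORMAP_JET).reshape(-1,3)
M=cv2.resize(M,(600,340))
out=np.zeros((590,800,3),np.uint8);out[:340,:600]=M;out[340:,:400]=cv2.resize(w[0],(400,250))
im2,d2,c2=grab('scene');np.savez('s1.npz',im=im2,d=d2);out[340:,400:]=cv2.resize(im2,(400,250))
cv2.imwrite('pics/m1.png',out)
# slab vertical extent: points on its side faces
im,d,c=S[0]
for v in (120,140,150,160,175,190,200,207):
    print(v,[world(c,d,[u],[v])[0].round(2).tolist() for u in (170,185,210,235,258)])
```

```text
{'clock': 0.933, 'joint_pos': [0.765, 0.165, -0.269, 1.487, 0.042, 1.506, -0.664], 'joint_velocities': [-0.513, 0.056, -0.321, -0.064, 0.057, 0.012, -0.829], 'tau': [4.174, -53.711, -0.161, -39.683, -0.172, 0.287, 1.768], 'position': [0.453, -0.318, 0.319], 'ee_rot': [0.836, -0.548, -0.005, -0.0], 'ft_force': [0.232, -0.452, -0.756], 'torque': [-0.054, -0.041, -0.017], 'grip_width': 0.992}
cam [ 0.52994264 -0.28566506  0.46083145] fwd [-0.30451134 -0.12226074 -0.94462964] right [ 0.39893251 -0.91692658 -0.00992489]
120 [[0.29, 0.05, 0.54], [0.31, 0.04, 0.54], [0.35, 0.03, 0.54], [0.39, 0.02, 0.54], [0.43, 0.02, 0.51]]
140 [[0.28, 0.01, 0.54], [0.3, 0.0, 0.54], [0.34, -0.01, 0.54], [0.38, -0.0, 0.51], [0.47, 0.37, -0.0]]
150 [[0.28, -0.01, 0.54], [0.3, -0.02, 0.54], [0.34, -0.03, 0.54], [0.38, -0.01, 0.49], [0.46, 0.33, 0.0]]
160 [[0.27, -0.03, 0.54], [0.3, -0.03, 0.54], [0.33, -0.03, 0.52], [0.39, 0.32, 0.0], [0.45, 0.3, 0.0]]
175 [[0.27, -0.05, 0.53], [0.29, -0.06, 0.53], [0.32, -0.04, 0.48], [0.37, 0.27, 0.0], [0.44, 0.25, -0.0]]
190 [[0.26, -0.06, 0.5], [0.28, -0.06, 0.5], [0.3, 0.25, -0.0], [0.36, 0.23, 0.0], [0.42, 0.2, 0.0]]
200 [[0.25, -0.05, 0.47], [0.27, -0.07, 0.48], [0.28, 0.37, -0.25], [0.35, 0.19, 0.0], [0.41, 0.17, 0.0]]
207 [[0.15, 0.39, -0.25], [0.19, 0.37, -0.25], [0.27, 0.35, -0.26], [0.35, 0.17, -0.0], [0.41, 0.14, 0.02]]
```

View pics/m1.png

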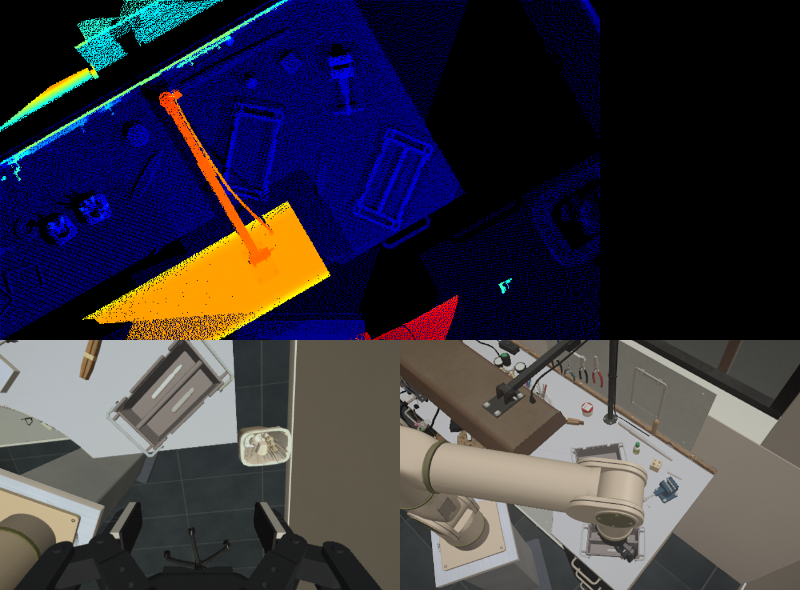

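Request:
{"api": "servo_tool", "payload": {
  "deltas": [
    [[-2, -2, -3], 0.1, 8.5],
    [[-2, -2, -3], 0.1, 8.5],
    [[-2, -2, -3], 0.1, 8.5],
    [[0, 0, 0], 0, 8.5]
  ]
}}

```text
clock: 1.37
position: [0.4932, -0.2392, 0.4061]
ee_rot: [0.743, -0.669, -0.01, 0.0]
ft_force: [1.1, 0.6, 0.9]
grip_width: 0.997
```

Run:
```python
from h import *
o=telemetry.get_obs();print({k:np.round(v,4).tolist() for k,v in o.items() if k in('joint_pos','position','ee_rot')})
f=np.load('s1.npz');g=np.load('scene0.npz');c={k:g[k] for k in('fx','fy','cx','cy','rvec','tvec')}
# full-res pixel = (px-400)*1.6,(py-340)*1.6
for u,v in [(50,160),(80,180),(120,190),(160,205),(200,215),(240,215),(280,220),(310,200),(340,205),(375,215),(330,290),(350,320),(370,320)]:
    print(u,v,world(c,f['d'],[u],[v])[0].round(3))
```

```text
{'joint_pos': [0.6375, 0.1627, -0.3114, 1.3145, 0.0427, 1.6897, -1.131], 'position': [0.4932, -0.2392, 0.4061], 'ee_rot': [0.7434, -0.6687, -0.0095, 0.0001]}
50 160 [ 0.168 -0.127  0.729]
80 180 [ 0.197 -0.166  0.731]
120 190 [ 0.236 -0.191  0.727]
160 205 [ 0.273 -0.223  0.725]
200 215 [ 0.31  -0.247  0.721]
240 215 [ 0.351 -0.26   0.718]
280 220 [ 0.39  -0.28   0.717]
310 200 [ 0.429 -0.264  0.712]
340 205 [ 0.459 -0.281  0.711]
375 215 [ 0.494 -0.299  0.697]
330 290 [ 0.422 -0.351  0.654]
350 320 [ 0.452 -0.354  0.516]
370 320 [ 0.573 -0.238  0.009]
```

Request:
{"api": "servo_tool", "payload": {
  "deltas": [
    [[2, -2, 4], 0.1, 8.5],
    [[2, -2, 4], 0.1, 8.5],
    [[2, -2, 4], 0.1, 8.5],
    [[0, 0, 0], 0, 8.5]
  ]
}}

```text
clock: 1.7
position: [0.552, -0.294, 0.2941]
ee_rot: [-0.632, 0.775, 0.004, 0.0]
ft_force: [-0.0, 0.1, -1.4]
grip_width: 0.998
```

Run:
```python
from h import *
o=telemetry.get_obs();print({k:np.round(v,4).tolist() for k,v in o.items() if k in('joint_pos','position','ee_rot')})
```

```text
{'joint_pos': [0.6177, 0.3291, -0.2622, 1.3414, 0.0791, 1.4888, -1.4125], 'position': [0.552, -0.294, 0.2941], 'ee_rot': [-0.6316, 0.7753, 0.0043, 0.0005]}
```

```bash
cat > fk.py <<'E'
import numpy as np, itertools
from scipy.spatial.transform import Rotation as Ro
from scipy.optimize import least_squares
Q=np.array([[1.12,.333,-.065,1.461,.022,1.35,-.088],[.765,.165,-.269,1.487,.042,1.506,-.664],[.6375,.1627,-.3114,1.3145,.0427,1.6897,-1.131],[.6177,.3291,-.2622,1.3414,.0791,1.4888,-1.4125]])
T=np.array([[.259,-.568,.231],[.4535,-.318,.319],[.4932,-.2392,.4061],[.552,-.294,.2941]])
E=[[.841,-.541,-.001,0],[.836,-.548,-.005,0],[.7434,-.6687,-.0095,.0001],[-.6316,.7753,.0043,.0005]]
def fk(p,q,s,full=False):
    h,L1,a,L2,b,w,Lh=p
    rz=lambda t:Ro.from_euler('z',t);ry=lambda t:Ro.from_euler('y',t)
    R=rz(-q[0])*ry(q[1])
    S=np.array([0,0,h]);R=R*rz(s[0]*q[2]);e=S+R.apply([a,0,L1])
    R=R*ry(q[3])*rz(s[1]*q[4]);wr=e+R.apply([b,0,L2])
    R=R*ry(q[5]);t=wr+R.apply([w,0,Lh]);R=R*rz(s[2]*q[6])
    return (t,R,S,e,wr) if full else (t,R)
if __name__=='__main__':
    for s in itertools.product([1,-1],repeat=3):
        f=lambda p:np.r_[np.concatenate([fk(p,q,s)[0]-t for q,t in zip(Q,T)]),.02*(p-[.333,.42,0,.42,0,0,.33])]
        r=least_squares(f,[.333,.42,0,.42,0,0,.33])
        ori=[ (fk(r.x,q,s)[1].inv()*Ro.from_quat(e)).as_rotvec().round(2).tolist() for q,e in zip(Q,E)]
        print(s,r.x.round(3),np.abs(r.fun[:12]).max().round(4),ori)
E
python3 fk.py
```

```text
(1, 1, 1) [-2.746  1.914 -0.31   0.492  0.525  0.073 -1.69 ] 0.1781 [[-0.0, 0.0, -3.1], [0.0, 0.0, -2.35], [0.0, -0.0, -1.49], [-0.0, -0.01, -0.83]]
(1, 1, -1) [-2.746  1.914 -0.31   0.492  0.525  0.073 -1.69 ] 0.1781 [[-0.0, -0.0, 3.01], [-0.0, -0.0, 2.6], [0.0, 0.0, 2.53], [0.01, 0.0, 2.63]]
(1, -1, 1) [-1.717  0.503 -0.016  0.51  -0.267  0.092 -1.319] 0.0753 [[0.0, -0.06, -3.09], [0.03, -0.1, -2.34], [0.03, -0.09, -1.5], [0.04, -0.16, -0.81]]
(1, -1, -1) [-1.717  0.503 -0.016  0.51  -0.267  0.092 -1.319] 0.0753 [[0.0, 0.06, 3.02], [0.04, 0.1, 2.61], [0.09, 0.08, 2.52], [0.21, 0.09, 2.64]]
(-1, 1, 1) [-0.449  0.447 -0.009  0.49  -0.052  0.005 -0.314] 0.0263 [[-0.0, 0.07, -2.97], [0.0, 0.1, -1.82], [0.0, 0.09, -0.87], [-0.0, 0.16, -0.33]]
(-1, 1, -1) [-0.449  0.447 -0.009  0.49  -0.052  0.005 -0.314] 0.0263 [[-0.01, -0.07, 3.13], [-0.08, -0.1, 3.13], [0.12, 0.06, -3.13], [-0.24, -0.04, 3.12]]
(-1, -1, 1) [-0.282  0.798 -0.065  0.486  0.166  0.012 -0.008] 0.039 [[-0.0, 0.0, -2.96], [0.0, 0.0, -1.81], [0.0, -0.0, -0.88], [-0.0, -0.0, -0.32]]
(-1, -1, -1) [-0.282  0.798 -0.065  0.486  0.166  0.012 -0.008] 0.039 [[-0.0, 0.0, -3.14], [0.0, 0.0, -3.14], [-0.0, 0.0, 3.14], [0.0, -0.0, 3.14]]
```

```bash
cat > fk2.py <<'E'
from fk import *
from h import telemetry
def fk2(p,q,full=False):
    h,L1,a,L2,b,w,Lh,x0,y0,d2,d3=p
    rz=lambda t:Ro.from_euler('z',t);ry=lambda t:Ro.from_euler('y',t)
    R=rz(-q[0]);S=np.array([0,0,h])+R.apply([x0,y0,0]);R=R*ry(q[1])*rz(-q[2]);e=S+R.apply([a,d2,L1])
    R=R*ry(q[3])*rz(-q[4]);wr=e+R.apply([b,d3,L2]);R=R*ry(q[5]);t=wr+R.apply([w,0,Lh])
    return (t,S,e,wr) if full else t
p0=np.array([.34,.42,0,.42,0,0,.34,0,0,0,0])
def fit(Q,T,w=.01):
    f=lambda p:np.r_[np.concatenate([fk2(p,q)-t for q,t in zip(Q,T)]),w*(p-p0)]
    r=least_squares(f,p0);return r.x,np.abs(r.fun[:3*len(Q)]).max()
if __name__=='__main__':
    for w in(.1,.03,.01,.003):
        p,e=fit(Q,T,w);print(w,p.round(3),e.round(4));
    for q in Q: print([v.round(3).tolist() for v in fk2(p,q,True)])
E
python3 fk2.py
```

```text
0.1 [ 0.308  0.431  0.015  0.473  0.002 -0.003  0.373  0.005 -0.026 -0.009
 -0.01 ] 0.0021
0.03 [ 0.301  0.445 -0.001  0.488  0.002 -0.003  0.381  0.    -0.022 -0.02
 -0.004] 0.0005
0.01 [ 0.298  0.447 -0.007  0.493  0.001 -0.005  0.382 -0.001 -0.02  -0.036
  0.01 ] 0.0001
0.003 [ 0.288  0.447 -0.009  0.494 -0.    -0.005  0.372 -0.001 -0.019 -0.041
  0.015] 0.0
[[0.259, -0.568, 0.231], [-0.018, -0.007, 0.288], [0.006, -0.152, 0.712], [0.257, -0.564, 0.603]]
[[0.453, -0.318, 0.319], [-0.014, -0.013, 0.288], [0.012, -0.096, 0.728], [0.452, -0.318, 0.691]]
[[0.493, -0.239, 0.406], [-0.012, -0.015, 0.288], [0.024, -0.094, 0.728], [0.494, -0.242, 0.778]]
[[0.552, -0.294, 0.294], [-0.012, -0.015, 0.288], [0.083, -0.135, 0.71], [0.549, -0.295, 0.666]]
```

Fitted arm model: shoulder 0.30, links 0.447 and 0.49, hand 0.375. The slab (z 0.47–0.54, edge near x=0.44) and the lamp arm may be in the forearm's way. I'll simulate the differential IK to see where the elbow goes.

```bash
cat > sim.py <<'E'
from fk2 import *
p,_=fit(Q,T,.03)
RZ=lambda t:Ro.from_euler('z',t)
RY=lambda t:Ro.from_euler('y',t)
def pose(q):
    R=RZ(-q[0])*RY(q[1])*RZ(-q[2])*RY(q[3])*RZ(-q[4])*RY(q[5])*RZ(-q[6])
    return fk2(p,q),R
def jac(q):
    t,R=pose(q);J=np.zeros((6,7))
    for i in range(7):
        d=np.array(q,float);d[i]+=1e-5;t2,R2=pose(d);J[:3,i]=(t2-t)/1e-5;J[3:,i]=(R2*R.inv()).as_rotvec()/1e-5
    return J
def go(q,xyz,dyaw=0,n=40):
    """cartesian straight path, min norm, tool vertical; dyaw about world z"""
    q=np.array(q,float);t0,R0=pose(q);out=[q.copy()]
    for k in range(1,n+1):
        tt=t0+(np.array(xyz)-t0)*k/n;Rt=RZ(dyaw*k/n)*R0
        for _ in range(2):
            t,R=pose(q);e=np.r_[tt-t,(Rt*R.inv()).as_rotvec()];q=q+np.linalg.pinv(jac(q))@e
        out.append(q.copy())
    return out
# slab oriented box & lamp bar
A=np.array([.445,.03]);B=np.array([.26,-.075]);ax=np.array([-.495,.869]);sh=A-B;w_=np.linalg.norm(sh);sh=sh/w_
def slabdist(P):
    d=P[:,:2]-B;u=d@ax;v=d@sh
    # solve non orthogonal small: assume orthogonal
    dx=np.maximum(np.maximum(-u,u-.75),0);dy=np.maximum(np.maximum(-v,v-w_),0);dz=np.maximum(np.maximum(.47-P[:,2],P[:,2]-.54),0)
    return np.sqrt(dx**2+dy**2+dz**2)
l0,l1=np.array([.33,.116,.58]),np.array([.70,.33,.60])
def segd(P,a,b):
    s=np.clip((P-a)@(b-a)/((b-a)@(b-a)),0,1);return np.linalg.norm(P-a-s[:,None]*(b-a),axis=1)
def clear(q):
    t,S,e,w=fk2(p,q,True);s=np.linspace(0,1,30)[:,None]
    P=np.vstack([S+(e-S)*s,e+(w-e)*s,w+(t-w)*s[:20]])
    return slabdist(P).min(),segd(P,l0,l1).min()
def rep(name,path):
    c=np.array([clear(q) for q in path]);q=path[-1];t,S,e,w=fk2(p,q,True)
    print(name,'min clear slab/lamp',c.min(0).round(3),'end',c[-1].round(3),'q',q.round(2),'elbow',e.round(2),'wr',w.round(2));return q
E
python3 - <<'E'
from sim import *
for i in(1,2):   # check IK hypothesis
    _,R0=pose(Q[i]);_,R1=pose(Q[i+1]);dy=(R1*R0.inv()).as_rotvec()[2]
    o=go(Q[i],T[i+1],dy);print(o[-1].round(3),Q[i+1])
q=Q[3]
a=rep('to above div',go(q,[.51,-.23,.3]))
a=rep('to tote hi',go(a,[.58,.12,.32]))
b=rep('tote low',go(a,[.58,.12,.06]))
b=rep('far bail',go(a,[.71,.15,.05]))
b=rep('near bail',go(a,[.47,.09,.05]))
c=rep('clamp hi',go(a,[.515,.375,.32]))
c=rep('clamp lo',go(c,[.515,.375,.01]))
E
```

```text
[ 0.639  0.154 -0.311  1.323  0.041  1.68  -1.129] [ 0.6375  0.1627 -0.3114  1.3145  0.0427  1.6897 -1.131 ]
[ 0.619  0.338 -0.26   1.331  0.074  1.499 -1.409] [ 0.6177  0.3291 -0.2622  1.3414  0.0791  1.4888 -1.4125]
to above div min clear slab/lamp [0.182 0.306] end [0.188 0.306] q [ 0.6   0.18 -0.29  1.51  0.05  1.46 -1.47] elbow [ 0.05 -0.08  0.74] wr [ 0.51 -0.23  0.68]
to tote hi min clear slab/lamp [0.115 0.124] end [0.148 0.124] q [ 0.15  0.28 -0.53  1.38  0.13  1.52 -2.15] elbow [ 0.12 -0.06  0.73] wr [0.58 0.12 0.7 ]
tote low min clear slab/lamp [0.    0.104] end [0.    0.108] q [ 0.12  0.47 -0.5   1.71  0.24  1.03 -2.23] elbow [ 0.2  -0.07  0.69] wr [0.58 0.12 0.44]
far bail min clear slab/lamp [0.011 0.124] end [0.011 0.136] q [ 0.02  0.74 -0.45  1.31  0.32  1.17 -2.22] elbow [ 0.3  -0.05  0.63] wr [0.71 0.15 0.43]
near bail min clear slab/lamp [0.    0.081] end [0.    0.094] q [ 0.21  0.26 -0.53  2.01  0.15  0.92 -2.18] elbow [ 0.11 -0.06  0.73] wr [0.47 0.09 0.43]
clamp hi min clear slab/lamp [0.086 0.005] end [0.086 0.128] q [-0.24  0.4  -0.64  1.25  0.23  1.56 -2.62] elbow [0.19 0.01 0.71] wr [0.51 0.37 0.7 ]
clamp lo min clear slab/lamp [0.01  0.005] end [0.01  0.005] q [-0.27  0.64 -0.56  1.61  0.38  1.01 -2.72] elbow [0.27 0.04 0.65] wr [0.51 0.37 0.39]
```

The min-norm IK model predicts the joints well. Whether the slab can be touched decides the whole plan, so I'll probe its top gently with the fingertips while unwinding the wrist.

Request:
{"api": "servo_tool", "payload": {
  "deltas": [
    [[0, 0, -3.8], -0.12, 0],
    [[0, 0, -3.8], -0.12, 0],
    [[0, 0, -3.8], -0.12, 0],
    [[0, 0, -3.8], -0.12, 0],
    [[0, 0, -3.8], -0.12, 0],
    [[0, 0, -3.8], -0.12, 0],
    [[0, 0, -3.8], -0.12, 0],
    [[0, 0, -3.8], -0.12, 0],
    [[0, 0, -3.8], -0.12, 0],
    [[0, 0, 0], -0.12, 0],
    [[0, 0, 0], -0.12, 0],
    [[0, 0, 0], -0.12, 0]
  ]
}}

```text
clock: 2.7
position: [0.5442, -0.3025, 0.5361]
ee_rot: [0.964, -0.265, -0.015, -0.004]
ft_force: [-0.3, -0.4, -0.2]
grip_width: -0.002
```

```bash
cat >> h.py <<'E'
def tod(target,dyaw=0):
    """world target xyz -> tool-frame delta cm from current pose"""
    from scipy.spatial.transform import Rotation as Ro
    o=telemetry.get_obs();R=Ro.from_quat(o['ee_rot']);d=R.inv().apply(np.array(target)-o['position'])*100
    x=R.as_matrix()[:,0];print('pos',o['position'].round(4),'yaw(jaw)',np.degrees(np.arctan2(x[1],x[0])).round(1),'q',o['joint_pos'].round(2).tolist(),'delta cm',d.round(2),'norm',np.linalg.norm(d).round(2),'F',o['ft_force'].round(1),'g',o['grip_width'].round(3),'t',round(float(o['clock']),2))
    return d
E
python3 -c "
from h import *
tod([.38,.04,.60])
from sim import *
q=telemetry.get_obs()['joint_pos'];print(clear(q),fk2(p,q),rep('x',go(q,[.38,.04,.60])))"
```

```text
Traceback (most recent call last):
  File "h.py", line 18, in tod
    x=R.as_matrix()[:,0];print('pos',o['position'].round(4),'yaw(jaw)',np.degrees(np.arctan2(x[1],x[0])).round(1),'q',o['joint_pos'].round(2).tolist(),'delta cm',d.round(2),'norm',np.linalg.norm(d).round(2),'F',o['ft_force'].round(1),'g',o['grip_width'].round(3),'t',round(float(o['clock']),2))
                                                                                                                                                                                                                                              ^^^^^^^^^^^^^^^^^^^^^
AttributeError: 'float' object has no attribute 'round'
```

```bash
sed -i "s/o\['grip_width'\].round(3)/round(float(o['grip_width']),3)/" h.py
python3 -c "
from h import *
tod([.38,.04,.60])
from sim import *
q=telemetry.get_obs()['joint_pos'];print(clear(q),fk2(p,q));rep('x',go(q,[.38,.04,.60],1.2))"
```

```text
pos [ 0.5442 -0.3025  0.5361] yaw(jaw) -30.7 q [0.38, 0.44, 0.11, 0.68, -0.06, 2.05, -0.08] delta cm [-31.78 -21.08  -5.42] norm 38.52 F [-0.3 -0.4 -0.2] g -0.002 t 2.7
(np.float64(0.141913368984348), np.float64(0.2942632241309845)) [ 0.54367936 -0.30251058  0.53535153]
x min clear slab/lamp [0.142 0.176] end [0.191 0.176] q [ 0.04 -0.08 -0.24  1.14 -0.01  2.11  0.46] elbow [-0.03 -0.04  0.74] wr [0.39 0.05 0.98]
```

Request:
{"api": "servo_tool", "payload": {
  "deltas": [
    [[-3.8, -1.5, 0.6], 0, 0],
    [[-3.8, -1.5, 0.6], 0, 0],
    [[-3.8, -1.5, 0.6], 0, 0],
    [[-3.8, -1.5, 0.6], 0, 0],
    [[-3.8, -1.5, 0.6], 0, 0],
    [[0, 0, 0], 0, 0]
  ]
}}

```text
clock: 3.2
position: [0.4169, -0.1416, 0.5018]
ee_rot: [0.966, -0.257, -0.023, -0.003]
ft_force: [-0.7, -0.2, 1.0]
grip_width: 0.001
```

```bash
python3 -c "
from h import *
tod([.375,-.04,.505])
from sim import *
q=telemetry.get_obs()['joint_pos'];print(clear(q));rep('x',go(q,[.375,-.04,.505]))"
```

```text
pos [ 0.4169 -0.1416  0.5018] yaw(jaw) -29.8 q [0.22, -0.04, 0.0, 1.32, -0.01, 1.9, -0.29] delta cm [-8.69 -6.74  0.04] norm 11.0 F [-0.7 -0.2  1. ] g 0.001 t 3.2
(np.float64(0.16721332267297057), np.float64(0.2802142486721628))
x min clear slab/lamp [0.101 0.175] end [0.101 0.175] q [ 0.15 -0.17 -0.12  1.43 -0.04  1.92 -0.5 ] elbow [-0.08 -0.03  0.74] wr [ 0.39 -0.05  0.89]
```

Request:
{"api": "servo_tool", "payload": {
  "deltas": [
    [[-2.5, -2, 0], 0, 0],
    [[-2.5, -2, 0], 0, 0],
    [[-2.5, -2, 0], 0, 0],
    [[-0.5, -0.4, 0], 0, 0]
  ]
}}

```text
clock: 3.53
position: [0.3741, -0.0431, 0.5056]
ee_rot: [0.966, -0.256, -0.022, -0.003]
ft_force: [0.9, -0.2, -0.3]
grip_width: 0.002
```

Request:
{"api": "servo_tool", "payload": {
  "deltas": [
    [[-0.6, -0.4, 0], 0, 0],
    [[-0.6, -0.4, 0], 0, 0],
    [[0, 0, 0], 0, 0]
  ]
}}

```text
clock: 3.78
position: [0.3661, -0.0286, 0.5073]
ee_rot: [0.967, -0.254, -0.021, -0.003]
ft_force: [0.4, 0.8, -1.0]
grip_width: 0.001
```

Request:
{"api": "servo_tool", "payload": {
  "deltas": [
    [[-0.6, -0.4, 0], 0, 0],
    [[-0.6, -0.4, 0], 0, 0],
    [[0, 0, 0], 0, 0]
  ]
}}

```text
clock: 4.03
position: [0.3597, -0.0164, 0.5075]
ee_rot: [0.966, -0.256, -0.022, -0.003]
ft_force: [-0.0, -0.1, 0.3]
grip_width: 0.007
```

Request:
{"api": "servo_tool", "payload": {
  "deltas": [
    [[-0.6, -0.4, 0], 0, 0],
    [[-0.6, -0.4, 0], 0, 0],
    [[0, 0, 0], 0, 0]
  ]
}}

```text
clock: 4.28
position: [0.3529, -0.0031, 0.5076]
ee_rot: [0.966, -0.257, -0.022, -0.003]
ft_force: [0.0, -0.4, -0.3]
grip_width: -0.003
```

Request:
{"api": "servo_tool", "payload": {
  "deltas": [
    [[-0.6, -0.4, 0], 0, 0],
    [[-0.6, -0.4, 0], 0, 0],
    [[-0.6, -0.4, 0], 0, 0],
    [[0, 0, 0], 0, 0]
  ]
}}

```text
clock: 4.62
position: [0.3422, 0.0184, 0.5083]
ee_rot: [0.966, -0.257, -0.022, -0.003]
ft_force: [-0.2, -0.1, 1.0]
grip_width: 0.001
```

Request:
{"api": "servo_tool", "payload": {
  "deltas": [
    [[-0.6, -0.4, 0], 0, 0],
    [[-0.6, -0.4, 0], 0, 0],
    [[-0.6, -0.4, 0], 0, 0],
    [[0, 0, 0], 0, 0]
  ]
}}

```text
clock: 4.95
position: [0.3314, 0.0401, 0.5092]
ee_rot: [0.966, -0.256, -0.022, -0.003]
ft_force: [-0.8, 0.4, 0.3]
grip_width: 0.001
```

Run:
```python
from h import *
tod([.36,.0,.5])
im,d,c=grab('wrist');im2,d2,c2=grab('scene')
P=cloud(c2,d2);m=(P[...,2]>.525)&(P[...,2]<.545)&(P[...,0]>.1)&(P[...,0]<.5)&(P[...,1]>-.15)
q=P[m];print(q[:,0].max(),q[:,1].min(),[q[np.abs(q[:,0]-x)<.008][:,1].min().round(3) for x in(.3,.33,.35,.37,.4)])
cv2.imwrite('pics/p.png',np.hstack([cv2.resize(im,(400,250)),cv2.resize(im2,(400,250))]))
```

```text
pos [0.3314 0.0401 0.5092] yaw(jaw) -29.7 q [0.09, -0.26, -0.23, 1.49, -0.09, 1.94, -0.68] delta cm [4.51 2.06 0.73] norm 5.01 F [-0.8  0.4  0.3] g 0.001 t 4.95
0.4286656864148781 -0.06672008448492305 [np.float64(-0.056), np.float64(-0.04), np.float64(-0.027), np.float64(-0.016), np.float64(-0.0)]
```

View pics/p.png

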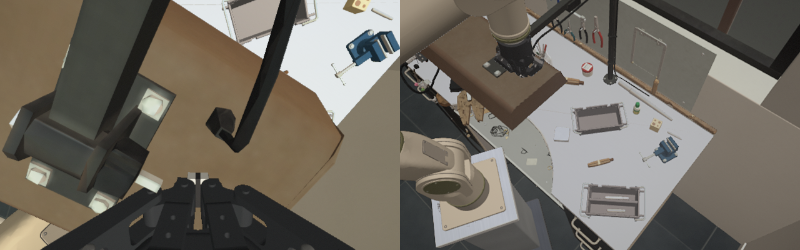

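The fingers are about 5 cm inside the slab with no force, so it is visual only. Next, the same gentle probe on the lamp arm, which I would have to cross.

Request:
{"api": "servo_tool", "payload": {
  "deltas": [
    [[1.5, -3.4, -1.3], 0, 0],
    [[1.5, -3.4, -1.3], 0, 0],
    [[1.5, -3.4, -1.3], 0, 0],
    [[1.5, -3.4, -1.0], 0, 0],
    [[0, 0, 0], 0, 0]
  ]
}}

```text
clock: 5.47
position: [0.4583, 0.1254, 0.5534]
ee_rot: [0.965, -0.262, -0.024, -0.002]
ft_force: [0.2, -0.2, -2.8]
grip_width: -0.004
```

Request:
{"api": "servo_tool", "payload": {
  "deltas": [
    [[-0.4, -0.8, 0], 0, 0],
    [[-0.4, -0.8, 0], 0, 0],
    [[-0.4, -0.8, 0], 0, 0],
    [[0, 0, 0], 0, 0]
  ]
}}

```text
clock: 5.8
position: [0.4618, 0.1542, 0.5518]
ee_rot: [0.965, -0.263, -0.025, -0.002]
ft_force: [-0.2, -0.4, -0.3]
grip_width: 0.001
```

Request:
{"api": "servo_tool", "payload": {
  "deltas": [
    [[-0.4, -0.8, 0], 0, 0],
    [[-0.4, -0.8, 0], 0, 0],
    [[-0.4, -0.8, 0], 0, 0],
    [[0, 0, 0], 0, 0]
  ]
}}

```text
clock: 6.13
position: [0.4615, 0.1831, 0.5542]
ee_rot: [0.964, -0.263, -0.023, -0.002]
ft_force: [-0.1, 0.4, -1.1]
grip_width: -0.001
```

Request:
{"api": "servo_tool", "payload": {
  "deltas": [
    [[-0.4, -0.8, 0], 0, 0],
    [[-0.4, -0.8, 0], 0, 0],
    [[-0.4, -0.8, 0], 0, 0],
    [[0, 0, 0], 0, 0]
  ]
}}

```text
clock: 6.47
position: [0.463, 0.2127, 0.5553]
ee_rot: [0.965, -0.263, -0.023, -0.002]
ft_force: [0.4, -0.5, -0.5]
grip_width: -0.001
```

Request:
{"api": "servo_tool", "payload": {
  "deltas": [
    [[-0.4, -0.8, 0], 0, 0],
    [[-0.4, -0.8, 0], 0, 0],
    [[-0.4, -0.8, 0], 0, 0],
    [[-0.4, -0.8, 0], 0, 0],
    [[0, 0, 0], 0, 0]
  ]
}}

```text
clock: 6.88
position: [0.4659, 0.2525, 0.5554]
ee_rot: [0.964, -0.263, -0.023, -0.002]
ft_force: [0.9, -0.5, 0.0]
grip_width: -0.001
```

Both probes passed freely, so the slab and lamp are visual only. Now to the clamp, turning the wrist on the way down.

Request:
{"api": "servo_tool", "payload": {
  "deltas": [
    [[-2, -1.5, 2.7], -0.12, 8.5],
    [[-1, -1, 2.7], -0.12, 8.5],
    [[-1, -1, 2.7], -0.12, 8.5],
    [[0, 0, 2.7], -0.12, 8.5],
    [[0, 0, 2.7], -0.12, 8.5],
    [[0, 0, 2.7], -0.12, 8.5],
    [[0, 0, 2.7], -0.12, 8.5],
    [[0, 0, 2.7], -0.12, 8.5],
    [[0, 0, 2.7], -0.12, 8.5],
    [[0, 0, 2.7], -0.12, 8.5],
    [[0, 0, 2.7], -0.12, 8.5],
    [[0, 0, 2.7], -0.12, 8.5]
  ]
}}

```text
clock: 7.88
position: [0.4306, 0.3126, 0.2246]
ee_rot: [0.888, 0.46, -0.01, -0.018]
ft_force: [0.3, 0.8, 0.3]
grip_width: 1.0
```

Run:
```python
from h import *
tod([.51,.378,.15])
im,d,c=grab('wrist');np.savez('w2.npz',im=im,d=d)
P=cloud(c,d);ok=d>0
hsv=cv2.cvtColor(im,cv2.COLOR_BGR2HSV)
m=ok&(P[...,2]>.01)&(P[...,2]<.035)&(np.hypot(P[...,0]-.51,P[...,1]-.378)<.11)&(hsv[...,1]>70)
n,l,s,ce=cv2.connectedComponentsWithStats(m.astype(np.uint8))
for i in range(1,n):
    if s[i,4]>150:
        q=P[l==i];k=cv2.minAreaRect(q[:,:2].astype(np.float32));a=q[:,:2]-q[:,:2].mean(0);u,sv,vt=np.linalg.svd(a,full_matrices=False)
        print(ce[i].round(),s[i,4],'c',np.round(k[0],4),np.round(k[1],4),'mean',q.mean(0).round(4),'az',np.degrees(np.arctan2(vt[0,1],vt[0,0])).round(1),'zmax',np.percentile(q[:,2],97).round(3))
```

```text
pos [0.4306 0.3126 0.2246] yaw(jaw) 54.8 q [-0.13, 0.2, -0.63, 1.68, 0.08, 1.31, 0.19] delta cm [9.93 3.01 7.33] norm 12.71 F [0.3 0.8 0.3] g 1.0 t 7.88
[407. 186.] 2534 c [0.5083 0.3852] [0.0251 0.1436] mean [0.501  0.3883 0.0216] az -29.4 zmax 0.024
```

Request:
{"api": "servo_tool", "payload": {
  "deltas": [
    [[2.1, 0.5, 2.7], -0.02, 5],
    [[2.1, 0.5, 2.7], -0.02, 5],
    [[2.1, 0.5, 2.7], -0.02, 5],
    [[2.1, 0.5, 2.7], -0.02, 5],
    [[2.0, 0.5, 2.6], -0.02, 5],
    [[0, 0, 0], 0, 5]
  ]
}}

```text
clock: 8.43
position: [0.5063, 0.3888, 0.0805]
ee_rot: [0.865, 0.501, -0.012, -0.016]
ft_force: [-1.1, -1.5, -0.5]
grip_width: 0.584
```

Run:
```python
from h import *
tod([.5083,.3852,.004]);print(telemetry.get_obs()['ee_rot'])
```

```text
pos [0.5063 0.3888 0.0805] yaw(jaw) 60.1 q [-0.28, 0.56, -0.58, 1.54, 0.29, 1.14, 0.14] delta cm [-0.18  0.65  7.63] norm 7.66 F [-1.1 -1.5 -0.5] g 0.584 t 8.43
[ 0.86546132  0.500592   -0.01167883 -0.01574657]
```

Request:
{"api": "servo_tool", "payload": {
  "deltas": [
    [[-0.1, 0.2, 2.5], 0, 5],
    [[-0.1, 0.2, 2.5], 0, 5],
    [[0, 0.2, 1.7], 0, 5],
    [[0, 0, 0.8], 0, 5],
    [[0, 0, 0], 0, 5]
  ],
  "force": 30
}}

```text
clock: 8.85
position: [0.5108, 0.3868, 0.0067]
ee_rot: [0.869, 0.494, -0.011, -0.016]
ft_force: [-0.1, -0.1, -0.1]
grip_width: 0.588
```

Request:
{"api": "servo_tool", "payload": {
  "deltas": [
    [[0, 0, 0], 0, 1.5],
    [[0, 0, 0], 0, 1.5],
    [[0, 0, 0], 0, 1.5],
    [[0, 0, 0], 0, 1.5],
    [[0, 0, 0], 0, 1.5]
  ],
  "force": 30
}}

```text
clock: 9.27
position: [0.5134, 0.3883, 0.0134]
ee_rot: [0.87, 0.492, -0.007, -0.016]
ft_force: [-0.2, 0.4, -1.0]
grip_width: 0.285
```

Request:
{"api": "servo_tool", "payload": {
  "deltas": [
    [[0, 0, -2], 0, 1.5],
    [[0, 0, -3.5], 0, 1.5],
    [[0, 0, -4], 0, 1.5],
    [[0, 0, -4], 0, 1.5],
    [[0, 0, -4], 0, 1.5],
    [[0, 0, 0], 0, 1.5]
  ]
}}

```text
clock: 9.77
position: [0.5167, 0.384, 0.196]
ee_rot: [0.87, 0.492, -0.009, -0.016]
ft_force: [1.0, 0.8, -0.5]
grip_width: 0.28
```

```bash
cat > tote.py <<'E'
from h import *
from scipy.optimize import least_squares
def fit_tote(P,ok,guess,az,div=False):
    """floor edges of the tote seen from above: fit centre/az of rim band points"""
    c,s=np.cos(az),np.sin(az)
    d=P[...,:2]-guess;u=d@[c,s];v=d@[-s,c]
    m=ok&(np.abs(u)<.13)&(np.abs(v)<.075)&(P[...,2]>.0545)&(P[...,2]<.072)
    return m,P[m]
E
python3 - <<'E'
from tote import *
tod([.59,.12,.2])
for n in('top','scene'):
    im,d,c=grab(n);P=cloud(c,d);np.savez(n+'2.npz',im=im,d=d,**{k:np.array(v) for k,v in c.items()})
    ok=d>0
    fl=ok&(np.hypot(P[...,0]-.585,P[...,1]-.12)<.13)&(P[...,2]>.003)&(P[...,2]<.015)
    nn,l,s,ce=cv2.connectedComponentsWithStats(fl.astype(np.uint8));i=1+s[1:,4].argmax();q=P[l==i]
    k=cv2.minAreaRect(q[:,:2].astype(np.float32));print(n,'floor',s[i,4],np.round(k[0],4),np.round(k[1],4),np.round(k[2],1),q[:,2].mean().round(4))
    cl=ok&(P[...,2]>.12)&(P[...,2]<.2);q=P[cl]
im,d,c=grab('wrist');np.savez('w3.npz',im=im,d=d,**{k:np.array(v) for k,v in c.items()})
g=np.load('top2.npz')['im'];cv2.imwrite('pics/c1.png',np.hstack([cv2.resize(im,(400,250)),cv2.resize(g[110:260,200:500],(400,250))]))
E
```

```text
pos [0.5167 0.384  0.196 ] yaw(jaw) 59.0 q [-0.25, 0.47, -0.6, 1.41, 0.23, 1.34, 0.17] delta cm [-18.85  19.86  -1.11] norm 27.4 F [ 1.   0.8 -0.5] g 0.28 t 9.77
top floor 1925 [0.5712 0.1211] [0.089  0.1732] 78.7 0.0074
scene floor 1324 [0.5692 0.1347] [0.072  0.1702] 79.3 0.0081
```

View pics/c1.png

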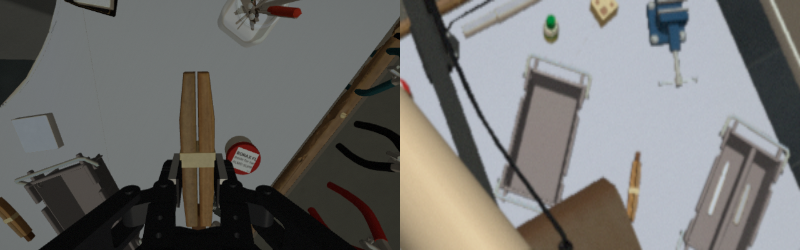

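Clamp held centrally (jaws at its binding, wrist view ~(197,165)). Tote centre (0.571,0.121), azimuth −11.3°, and both fits agree. Carrying it over.

Request:
{"api": "servo_tool", "payload": {
  "deltas": [
    [[-3.2, 2, 0.3], -0.05, 1.5],
    [[-3.2, 2, 0.3], -0.05, 1.5],
    [[-3.2, 2, 0.3], -0.05, 1.5],
    [[-3.2, 2, 0.3], -0.05, 1.5],
    [[-3.2, 2, 0.3], -0.05, 1.5],
    [[-3.2, 2, 0.3], -0.05, 1.5],
    [[-3.2, 2, 0.3], -0.05, 1.5],
    [[0, 0, 0], 0, 1.5]
  ]
}}

```text
clock: 10.58
position: [0.5501, 0.1123, 0.1441]
ee_rot: [0.763, 0.646, -0.022, -0.023]
ft_force: [-0.5, -1.8, -1.7]
grip_width: 0.287
```

Run:
```python
from h import *
tod([.571,.121,.10]);print(telemetry.get_obs()['ee_rot'])
im,d,c=grab('wrist');np.savez('w4.npz',im=im,d=d,**{k:np.array(v) for k,v in c.items()})
P=cloud(c,d);ok=d>0
hsv=cv2.cvtColor(im,cv2.COLOR_BGR2HSV)
m=ok&(hsv[...,1]>90)&(hsv[...,0]<22)&(P[...,2]>.12)&(P[...,2]<.21)
n,l,s,ce=cv2.connectedComponentsWithStats(m.astype(np.uint8))
for i in range(1,n):
    if s[i,4]>300:
        q=P[l==i];k=cv2.minAreaRect(q[:,:2].astype(np.float32));print('clamp',ce[i].round(),np.round(k,4) if 0 else (np.round(k[0],4),np.round(k[1],4),round(k[2],1)),np.percentile(q[:,2],[3,50,97]).round(3))
fl=ok&(np.hypot(P[...,0]-.571,P[...,1]-.121)<.14)&(P[...,2]>.003)&(P[...,2]<.075)
cv2.imwrite('pics/c2.png',im)
q=P[ok&(np.hypot(P[...,0]-.571,P[...,1]-.121)<.15)&(P[...,2]>.053)&(P[...,2]<.072)];k=cv2.minAreaRect(q[:,:2].astype(np.float32));print('rim',k,len(q))
```

```text
pos [0.5501 0.1123 0.1441] yaw(jaw) 80.5 q [0.21, 0.36, -0.58, 1.66, 0.18, 1.23, 0.99] delta cm [1.22 2.19 4.27] norm 4.95 F [-0.5 -1.8 -1.7] g 0.287 t 10.58
[ 0.7627051   0.64598105 -0.02185884 -0.02261869]
clamp [315. 183.] (array([0.5058, 0.1192]), array([0.0259, 0.0575]), 80.9) [0.156 0.158 0.16 ]
clamp [317. 314.] (array([0.5749, 0.1086]), array([0.0248, 0.0618]), 80.7) [0.153 0.157 0.158]
rim ((0.5703321695327759, 0.124176025390625), (0.12586399912834167, 0.22919219732284546), 78.84378051757812) 7544
```

View pics/c2.png

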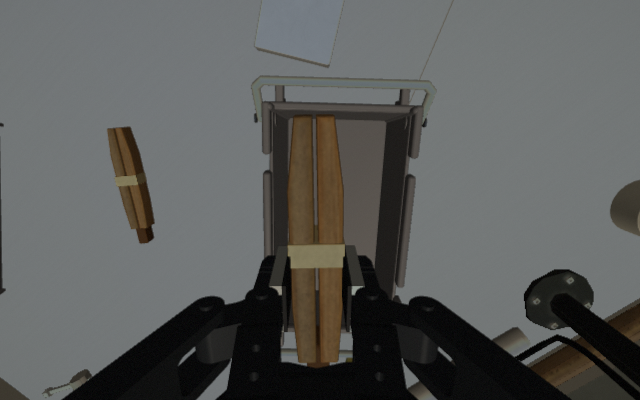

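Wrist view: clamp centred in the jaws, (318,115)–(318,365), nearly aligned with the tote, floor clear. Lowering it in.

Request:
{"api": "servo_tool", "payload": {
  "deltas": [
    [[0.6, 1.1, 2], 0.015, 1.5],
    [[0.6, 1.1, 2], 0.015, 1.5],
    [[0, 0, 0], 0, 1.5]
  ]
}}

```text
clock: 10.88
position: [0.5685, 0.1241, 0.0985]
ee_rot: [0.774, 0.633, -0.024, -0.025]
ft_force: [-1.0, -0.3, -1.6]
grip_width: 0.282
```

Run:
```python
from h import *
tod([.571,.122,.024]);print(telemetry.get_obs()['ee_rot'])
```

```text
pos [0.5685 0.1241 0.0985] yaw(jaw) 78.6 q [0.17, 0.45, -0.56, 1.65, 0.22, 1.17, 0.92] delta cm [-0.12  0.79  7.41] norm 7.46 F [-1.  -0.3 -1.6] g 0.282 t 10.88
[ 0.77367932  0.6326591  -0.0237169  -0.0245006 ]
```

Request:
{"api": "servo_tool", "payload": {
  "deltas": [
    [[0, 0.3, 2.6], 0, 1.5],
    [[0, 0.3, 2.6], 0, 1.5],
    [[0, 0.2, 1.6], 0, 1.5],
    [[0, 0, 0.6], 0, 1.5],
    [[0, 0, 0], 0, 1.5]
  ]
}}

```text
clock: 11.3
position: [0.5665, 0.1279, 0.0196]
ee_rot: [0.772, 0.635, -0.026, -0.027]
ft_force: [0.2, -0.2, -0.5]
grip_width: 0.282
```

Request:
{"api": "servo_tool", "payload": {
  "deltas": [
    [[0, 0, 0], 0, 3.5],
    [[0, 0, 0], 0, 4.2],
    [[0, 0, 0], 0, 4.2],
    [[0, 0, -2], 0, 4.2],
    [[0, 0, -3], 0, 4.2],
    [[0, 0, -3], 0, 4.2],
    [[0, 0, -3], 0, 4.2],
    [[0, 0, -3], 0, 0],
    [[0, 0, 0], 0, 0]
  ]
}}

```text
clock: 12.05
position: [0.5773, 0.1291, 0.1736]
ee_rot: [0.771, 0.636, -0.023, -0.026]
ft_force: [0.5, -0.8, 1.3]
grip_width: 0.219
```

Run:
```python
from h import *
tod([.571,.122,.14]);print(telemetry.get_obs()['ee_rot'])
u=np.array([.981,-.194]);v=np.array([.194,.981])
def tl(P):return (P[...,:2]-[.571,.122])@u,(P[...,:2]-[.571,.122])@v
for n in('wrist','top'):
    im,d,c=grab(n);P=cloud(c,d);ok=d>0;hsv=cv2.cvtColor(im,cv2.COLOR_BGR2HSV);a,b=tl(P)
    m=ok&(abs(a)<.09)&(abs(b)<.05)&(P[...,2]>.02)&(P[...,2]<.05)&(hsv[...,1]>80)
    q=P[m];k=cv2.minAreaRect(q[:,:2].astype(np.float32));print(n,'clamp',len(q),np.round(k[0],4),np.round(k[1],4),round(k[2],1),np.percentile(q[:,2],[3,50,97]).round(3))
    for s in(1,-1):
        m=ok&(abs(s*a-.115)<.008)&(abs(b)<.05)&(P[...,2]>.045)&(P[...,2]<.075)
        if m.sum()>20:print(' bar',s,m.sum(),'u',a[m].mean().round(4),'v',b[m].mean().round(4),'z',np.percentile(P[m][:,2],[50,95]).round(4))
```

```text
pos [0.5773 0.1291 0.1736] yaw(jaw) 79.1 q [0.17, 0.4, -0.58, 1.54, 0.19, 1.32, 0.95] delta cm [-0.8  -0.25  3.39] norm 3.49 F [ 0.5 -0.8  1.3] g 0.219 t 12.05
[ 0.77076896  0.6361535  -0.02315416 -0.02622633]
wrist clamp 2992 [0.5642 0.1281] [0.026  0.1431] 78.6 [0.028 0.031 0.032]
 bar 1 293 u 0.1098 v 0.0087 z [0.06   0.0617]
 bar -1 1332 u -0.1122 v 0.0004 z [0.0685 0.07  ]
top clamp 194 [0.533  0.1305] [0.0244 0.0782] 80.5 [0.025 0.03  0.035]
 bar -1 86 u -0.1111 v 0.0114 z [0.0686 0.0722]
```

Clamp lies flat in the tote at (0.564,0.128), top at 31 mm, 9 mm off centre. Now bail a (the far one).

Request:
{"api": "servo_tool", "payload": {
  "deltas": [
    [[-0.5, 3.4, 0.5], 0, 0],
    [[-0.5, 3.4, 0.5], 0, 0],
    [[-0.5, 3.4, 0.5], 0, 0],
    [[-0.5, 3.4, 1], 0, 0],
    [[0, 0, 1], 0, 0],
    [[0, 0, 0], 0, 0]
  ]
}}

```text
clock: 12.65
position: [0.7032, 0.0823, 0.1164]
ee_rot: [0.769, 0.638, -0.029, -0.028]
ft_force: [-0.6, 1.3, -0.0]
grip_width: -0.002
```

Run:
```python
from h import *
tod([.707,.083,.049]);print(telemetry.get_obs()['ee_rot'])
u=np.array([.981,-.194]);v=np.array([.194,.981])
im,d,c=grab('wrist');P=cloud(c,d);ok=d>0;cv2.imwrite('pics/b1.png',im)
a=(P[...,:2]-[.571,.122])@u;b=(P[...,:2]-[.571,.122])@v
for s in(1,-1):
    m=ok&(abs(s*a-.113)<.01)&(abs(b)<.05)&(P[...,2]>.05)&(P[...,2]<.075)
    if m.sum()>20:print(s,m.sum(),a[m].mean(),np.percentile(P[m][:,2],[5,50,95]).round(4))
m=ok&(abs(b)<.052)&(abs(a)<.1)&(P[...,2]>.05)&(P[...,2]<.075)
m=ok&(abs(a)<.15)&(abs(b)<.07)&(P[...,2]>.053)&(P[...,2]<.075)
k=cv2.minAreaRect(P[m][:,:2].astype(np.float32));print(k)
```

```text
pos [0.7032 0.0823 0.1164] yaw(jaw) 79.3 q [0.13, 0.7, -0.5, 1.23, 0.29, 1.36, 1.04] delta cm [0.2  0.89 6.69] norm 6.75 F [-0.6  1.3 -0. ] g -0.002 t 12.65
[ 0.76935467  0.63755219 -0.02905129 -0.02786798]
1 1526 0.11016093574459968 [0.0539 0.0602 0.0615]
((0.6264380216598511, 0.11313626915216446), (0.12541744112968445, 0.11651798337697983), 79.16983795166016)
```

View pics/b1.png

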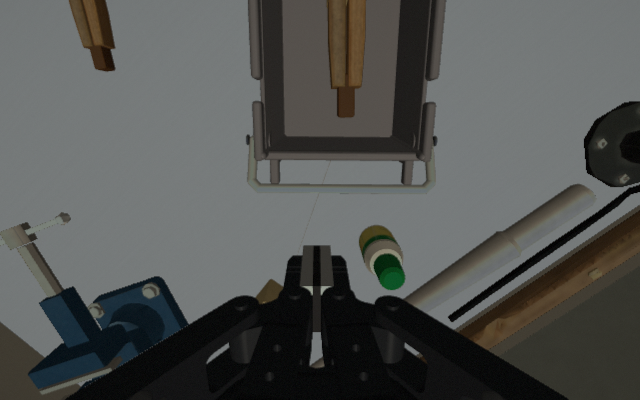

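Request:
{"api": "servo_tool", "payload": {
  "deltas": [
    [[0.1, 0.6, 2.5], 0, 0],
    [[0.1, 0.5, 2.5], 0, 0],
    [[0, 0.3, 1.5], 0, 0],
    [[0, 0.1, 0.4], 0, 0],
    [[0, 0, 0], 0, 0]
  ]
}}

```text
clock: 13.12
position: [0.7113, 0.0833, 0.0479]
ee_rot: [0.769, 0.638, -0.028, -0.027]
ft_force: [-0.1, -0.2, 0.9]
grip_width: -0.0
```

```bash
cat > arc.py <<'E'
from h import *
import sys
C=np.array([.571,.1225]);u=np.array([.981,-.194]);v=np.array([.194,.981])
def st(s):
    o=telemetry.get_obs();p=o['position'];print('s%d u %.4f v %.4f z %.4f'%(s,s*((p[:2]-C)@u),(p[:2]-C)@v,p[2]),'F',o['ft_force'].round(1))
def arc(s,vv,off=.014,low=.0085):
    for th in [0,.3,.6,.9,1.2,1.5,1.8,2.1,2.3]:
        a=th+.419;bu=.084+.034*np.cos(a);bz=.044+.034*np.sin(a)
        print(th,'tip u %.4f z %.4f'%(bu+off,bz-low))
E
python3 - <<'E'
from arc import *
st(1);tod([*(C+.129*u-.015*v),.0495]);arc(1,0)
E
```

```text
s1 u 0.1452 v -0.0112 z 0.0479 F [-0.1 -0.2  0.9]
pos [0.7113 0.0833 0.0479] yaw(jaw) 79.4 q [0.13, 0.77, -0.48, 1.26, 0.32, 1.26, 1.03] delta cm [-0.36 -1.63 -0.03] norm 1.67 F [-0.1 -0.2  0.9] g -0.0 t 13.12
0 tip u 0.1291 z 0.0493
0.3 tip u 0.1236 z 0.0579
0.6 tip u 0.1158 z 0.0645
0.9 tip u 0.1065 z 0.0684
1.2 tip u 0.0964 z 0.0695
1.5 tip u 0.0864 z 0.0675
1.8 tip u 0.0775 z 0.0626
2.1 tip u 0.0704 z 0.0553
2.3 tip u 0.0670 z 0.0494
```

Request:
{"api": "servo_tool", "payload": {
  "deltas": [
    [[0, -0.8, 0], 0, 0],
    [[0, -0.8, 0], 0, 0],
    [[0, 0, 0], 0, 0]
  ]
}}

```text
clock: 13.37
position: [0.695, 0.0873, 0.0525]
ee_rot: [0.768, 0.639, -0.027, -0.027]
ft_force: [-1.0, 1.7, 0.4]
grip_width: -0.003
```

Request:
{"api": "servo_tool", "payload": {
  "deltas": [
    [[0, -0.6, -0.8], 0, 0],
    [[0, -0.8, -0.6], 0, 0],
    [[0, 0, 0], 0, 0]
  ]
}}

```text
clock: 13.62
position: [0.6825, 0.0904, 0.0723]
ee_rot: [0.768, 0.639, -0.025, -0.025]
ft_force: [0.2, 0.3, 1.1]
grip_width: -0.002
```

```bash
python3 -c "
from arc import *
st(1)"
```

```text
s1 u 0.1156 v -0.0098 z 0.0723 F [0.2 0.3 1.1]
```

```bash
cat >> arc.py <<'E'
def bar(s,n='wrist'):
    im,d,c=grab(n);P=cloud(c,d);ok=d>0
    a=s*((P[...,:2]-C)@u);b=(P[...,:2]-C)@v;z=P[...,2]
    # bar profile in v-bands clear of finger
    for lo,hi in((-.05,-.03),(.02,.05)):
        m=ok&(a>.03)&(a<.125)&(b>lo)&(b<hi)&(z>.0585)&(z<.085)
        print(n,(lo,hi),m.sum(),'u/z', (a[m].mean().round(4),a[m].min().round(3),a[m].max().round(3),z[m].max().round(4)) if m.sum()>5 else '')
    return im
E
python3 -c "
from arc import *
bar(1)"
```

```text
wrist (-0.05, -0.03) 937 u/z (np.float64(0.0849), np.float64(0.03), np.float64(0.11), np.float64(0.0693))
wrist (0.02, 0.05) 667 u/z (np.float64(0.1062), np.float64(0.104), np.float64(0.11), np.float64(0.0691))
```

Request:
{"api": "servo_tool", "payload": {
  "deltas": [
    [[0, 1.0, 0], 0, 0],
    [[0, 0.9, 0.6], 0, 0],
    [[0, 0, 1.1], 0, 0],
    [[0, 0, 0.1], 0, 0]
  ]
}}

```text
clock: 14.0
position: [0.7019, 0.0864, 0.053]
ee_rot: [0.769, 0.639, -0.024, -0.024]
ft_force: [-1.0, 1.6, -0.6]
grip_width: -0.0
```

```bash
python3 -c "
from arc import *
st(1);bar(1)"
```

```text
s1 u 0.1354 v -0.0100 z 0.0530 F [-1.   1.6 -0.6]
wrist (-0.05, -0.03) 1317 u/z (np.float64(0.0835), np.float64(0.03), np.float64(0.11), np.float64(0.0688))
wrist (0.02, 0.05) 900 u/z (np.float64(0.1064), np.float64(0.104), np.float64(0.11), np.float64(0.0689))
```

Request:
{"api": "servo_tool", "payload": {
  "deltas": [
    [[0, -0.6, -0.15], 0, 0],
    [[0, -0.6, -0.1], 0, 0],
    [[0, 0, 0.05], 0, 0]
  ]
}}

```text
clock: 14.3
position: [0.6885, 0.0888, 0.0553]
ee_rot: [0.769, 0.639, -0.025, -0.025]
ft_force: [0.5, -0.1, 0.5]
grip_width: 0.0
```

```bash
python3 -c "
from arc import *
st(1)"
```

```text
s1 u 0.1218 v -0.0103 z 0.0553 F [ 0.5 -0.1  0.5]
```

Request:
{"api": "servo_tool", "payload": {
  "deltas": [
    [[0, -0.45, -0.35], 0, 0],
    [[0, -0.45, -0.35], 0, 0],
    [[0, -0.5, -0.15], 0, 0],
    [[0, 0, 0.05], 0, 0]
  ]
}}

```text
clock: 14.63
position: [0.6745, 0.0918, 0.0672]
ee_rot: [0.769, 0.639, -0.024, -0.024]
ft_force: [-0.3, 0.3, 0.4]
grip_width: 0.004
```

```bash
python3 -c "
from arc import *
st(1);bar(1)"
```

```text
s1 u 0.1075 v -0.0101 z 0.0672 F [-0.3  0.3  0.4]
wrist (-0.05, -0.03) 973 u/z (np.float64(0.0795), np.float64(0.03), np.float64(0.096), np.float64(0.0792))
wrist (0.02, 0.05) 826 u/z (np.float64(0.0917), np.float64(0.087), np.float64(0.096), np.float64(0.0796))
```

Request:
{"api": "servo_tool", "payload": {
  "deltas": [
    [[0, -0.62, 0.03], 0, 0],
    [[0, -0.62, 0.03], 0, 0],
    [[0, -0.47, 0.22], 0, 0],
    [[0, -0.47, 0.22], 0, 0],
    [[0, 0, 0.07], 0, 0]
  ]
}}

```text
clock: 15.1
position: [0.6501, 0.0962, 0.0619]
ee_rot: [0.769, 0.639, -0.024, -0.024]
ft_force: [0.5, 0.7, -0.3]
grip_width: 0.002
```

```bash
python3 -c "
from arc import *
st(1);bar(1)"
```

```text
s1 u 0.0827 v -0.0104 z 0.0619 F [ 0.5  0.7 -0.3]
wrist (-0.05, -0.03) 945 u/z (np.float64(0.0658), np.float64(0.03), np.float64(0.092), np.float64(0.0798))
wrist (0.02, 0.05) 890 u/z (np.float64(0.0674), np.float64(0.065), np.float64(0.089), np.float64(0.0799))
```

Request:
{"api": "servo_tool", "payload": {
  "deltas": [
    [[0, -0.6, 0.2], 0, 0],
    [[0, -0.5, 0.45], 0, 0],
    [[0, -0.45, 0.55], 0, 0],
    [[0, -0.3, 0.3], 0, 0],
    [[0, -0.3, 0.1], 0, 0]
  ]
}}

```text
clock: 15.57
position: [0.6273, 0.0995, 0.0454]
ee_rot: [0.769, 0.638, -0.024, -0.023]
ft_force: [5.0, -1.9, 3.5]
grip_width: -0.0
```

```bash
python3 -c "
from arc import *
st(1);bar(1)"
```

```text
s1 u 0.0597 v -0.0116 z 0.0454 F [ 5.  -1.9  3.5]
wrist (-0.05, -0.03) 569 u/z (np.float64(0.0455), np.float64(0.03), np.float64(0.068), np.float64(0.0632))
wrist (0.02, 0.05) 695 u/z (np.float64(0.0454), np.float64(0.042), np.float64(0.083), np.float64(0.0615))
```

Bail a's bar is at 58.5 mm axis height, inward of u=0.053, so it looks home. Retreating and going over to the near end.

Request:
{"api": "servo_tool", "payload": {
  "deltas": [
    [[0, 0.4, -0.6], 0, 0],
    [[0, 0.2, -3], 0, 0],
    [[0, 0, -3.5], 0, 0],
    [[0, -3.5, 0], 0, 0],
    [[0, -3.5, 0], 0, 0],
    [[0, -3.5, 0], 0, 0],
    [[0, -3.5, 0], 0, 0],
    [[0, -3.5, 0], 0, 0],
    [[0, -3.5, 0], 0, 0],
    [[0, 0, 0], 0, 0]
  ]
}}

```text
clock: 16.45
position: [0.4258, 0.1395, 0.1373]
ee_rot: [0.769, 0.638, -0.024, -0.024]
ft_force: [1.3, 1.1, 0.3]
grip_width: -0.002
```

Run:
```python
from arc import *
st(-1);print(telemetry.get_obs()['ee_rot'])
im,d,c=grab('top');P=cloud(c,d);ok=d>0
fl=ok&(np.hypot(P[...,0]-.571,P[...,1]-.12)<.13)&(P[...,2]>.003)&(P[...,2]<.015)
hsv=cv2.cvtColor(im,cv2.COLOR_BGR2HSV)
m=ok&(np.hypot(P[...,0]-.571,P[...,1]-.12)<.15)&(P[...,2]>.05)&(P[...,2]<.075);q=P[m]
k=cv2.minAreaRect(q[:,:2].astype(np.float32));print('rim top',k,len(q))
im,d,c=grab('wrist');P=cloud(c,d);ok=d>0;cv2.imwrite('pics/b2.png',im);np.savez('wb2.npz',im=im,d=d,**{k:np.array(v) for k,v in c.items()})
a=((P[...,:2]-C)@u);b=(P[...,:2]-C)@v;z=P[...,2]
m=ok&(abs(a)<.15)&(abs(b)<.075)&(z>.05)&(z<.08)
# profile of u along center band
for lo,hi in((-.045,-.02),(.02,.045)):
    mm=m&(b>lo)&(b<hi);h,e=np.histogram(a[mm],bins=np.arange(-.14,.13,.004));print([(round(e[i],3),int(h[i]),round(float(z[mm&(a>=e[i])&(a<e[i+1])].max()),3)) for i in range(len(h)) if h[i]>15])
for sgn in(1,-1):
    mm=m&(abs(a)<.06)&(sgn*b>.03);print('long rim v',sgn,np.percentile(b[mm],[2,50,98]).round(4))
```

```text
s-1 u 0.1457 v -0.0115 z 0.1373 F [1.3 1.1 0.3]
[ 0.76940971  0.63785592 -0.02359015 -0.0243316 ]
rim top ((0.6098771691322327, 0.1135219931602478), (0.12498718500137329, 0.14059525728225708), 73.4927978515625) 475
[(np.float64(-0.124), 85, 0.071), (np.float64(-0.12), 207, 0.07), (np.float64(-0.116), 28, 0.069), (np.float64(-0.108), 66, 0.057), (np.float64(-0.104), 63, 0.057)]
[(np.float64(-0.12), 224, 0.071), (np.float64(-0.116), 48, 0.07), (np.float64(-0.108), 21, 0.057), (np.float64(-0.104), 213, 0.058), (np.float64(-0.1), 39, 0.057)]Traceback (most recent call last):
  File "<stdin>", line 15, in <module>
    return _quantile_unchecked(
        a, q, axis, out, overwrite_input, method, keepdims, weights)
    return _ureduce(a,
                    func=_quantile_ureduce_func,
    ...<5 lines>...
                    overwrite_input=overwrite_input,
                    method=method)
    r = func(a, **kwargs)
    result = _quantile(arr,
                       quantiles=q,
    ...<2 lines>...
                       out=out,
                       weights=wgt)
    slices_having_nans = np.isnan(arr[-1, ...])
                                  ~~~^^^^^^^^^
IndexError: index -1 is out of bounds for axis 0 with size 0
```

View pics/b2.png

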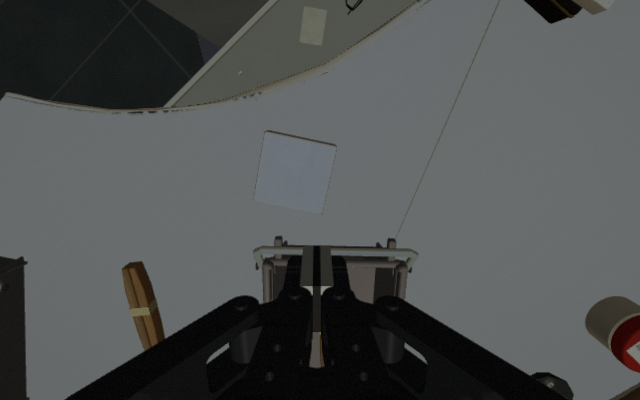

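Bar b shows at rows ~250, with its top at 70 mm, a bit above its ledges. The tote slid about 8 mm towards the robot, so its centre is now about (0.563,0.124). Lowering the finger outside bar b.

Request:
{"api": "servo_tool", "payload": {
  "deltas": [
    [[0, 0.2, 2.5], 0, 0],
    [[0, 0.2, 2.5], 0, 0],
    [[0, 0.2, 2], 0, 0],
    [[0, 0.1, 1.0], 0, 0],
    [[0, 0, 0.1], 0, 0]
  ]
}}

```text
clock: 16.97
position: [0.44, 0.1375, 0.0568]
ee_rot: [0.772, 0.636, -0.018, -0.022]
ft_force: [0.4, -0.9, 0.0]
grip_width: 0.0
```

```bash
sed -i 's/C=np.array(\[.571,.1225\])/C=np.array([.563,.124])/' arc.py; python3 -c "
from arc import *
st(-1);bar(-1)"
```

```text
s-1 u 0.1233 v -0.0107 z 0.0568 F [ 0.4 -0.9  0. ]
wrist (-0.05, -0.03) 260 u/z (np.float64(0.1115), np.float64(0.109), np.float64(0.113), np.float64(0.0702))
wrist (0.02, 0.05) 487 u/z (np.float64(0.1101), np.float64(0.106), np.float64(0.112), np.float64(0.0704))
```

Request:
{"api": "servo_tool", "payload": {
  "deltas": [
    [[0, 0.52, -0.39], 0, 0],
    [[0, 0.52, -0.39], 0, 0],
    [[0, 0.47, -0.12], 0, 0],
    [[0, 0.47, -0.12], 0, 0],
    [[0, 0, 0.07], 0, 0]
  ]
}}

```text
clock: 17.43
position: [0.4642, 0.134, 0.0706]
ee_rot: [0.772, 0.635, -0.017, -0.022]
ft_force: [0.5, -0.1, 0.5]
grip_width: 0.0
```

```bash
python3 -c "
from arc import *
st(-1);bar(-1)"
```

```text
s-1 u 0.0989 v -0.0094 z 0.0706 F [ 0.5 -0.1  0.5]
wrist (-0.05, -0.03) 621 u/z (np.float64(0.0882), np.float64(0.079), np.float64(0.096), np.float64(0.0818))
wrist (0.02, 0.05) 609 u/z (np.float64(0.0869), np.float64(0.082), np.float64(0.089), np.float64(0.0811))
```

Request:
{"api": "servo_tool", "payload": {
  "deltas": [
    [[0, 0.5, 0.15], 0, 0],
    [[0, 0.5, 0.15], 0, 0],
    [[0, 0.5, 0.22], 0, 0],
    [[0, 0.5, 0.22], 0, 0],
    [[0, 0, 0.07], 0, 0]
  ]
}}

```text
clock: 17.9
position: [0.4852, 0.1299, 0.0605]
ee_rot: [0.772, 0.635, -0.017, -0.022]
ft_force: [-0.4, -0.5, -0.4]
grip_width: 0.001
```

```bash
python3 -c "
from arc import *
st(-1);bar(-1)"
```

```text
s-1 u 0.0775 v -0.0093 z 0.0605 F [-0.4 -0.5 -0.4]
wrist (-0.05, -0.03) 672 u/z (np.float64(0.0755), np.float64(0.061), np.float64(0.096), np.float64(0.0754))
wrist (0.02, 0.05) 488 u/z (np.float64(0.0651), np.float64(0.061), np.float64(0.067), np.float64(0.0756))
```

Request:
{"api": "servo_tool", "payload": {
  "deltas": [
    [[0, 0.5, 0.2], 0, 0],
    [[0, 0.4, 0.4], 0, 0],
    [[0, 0.4, 0.5], 0, 0],
    [[0, 0.3, 0.3], 0, 0],
    [[0, 0.2, 0.1], 0, 0]
  ]
}}

```text
clock: 18.37
position: [0.4997, 0.1274, 0.0421]
ee_rot: [0.771, 0.636, -0.02, -0.024]
ft_force: [-8.2, 1.2, 6.7]
grip_width: -0.001
```

```bash
python3 -c "
from arc import *
st(-1);bar(-1)"
```

```text
s-1 u 0.0628 v -0.0089 z 0.0421 F [-8.2  1.2  6.7]
wrist (-0.05, -0.03) 559 u/z (np.float64(0.076), np.float64(0.051), np.float64(0.093), np.float64(0.0845))
wrist (0.02, 0.05) 263 u/z (np.float64(0.0504), np.float64(0.047), np.float64(0.09), np.float64(0.0624))
```

Request:
{"api": "servo_tool", "payload": {
  "deltas": [
    [[0, -0.4, -0.6], 0, 0],
    [[0, -0.2, -3], 0, 0],
    [[0, 0, -3.5], 0, 0],
    [[0, 3, -2.8], 0, 0],
    [[0, 3, -2.8], 0, 0],
    [[0, 3, -2.8], 0, 0],
    [[0, 3, -2.8], 0, 0],
    [[0, 0, -2], 0, 0],
    [[0, 0, 0], 0, 0]
  ]
}}

```text
clock: 19.17
position: [0.6248, 0.102, 0.2428]
ee_rot: [0.77, 0.637, -0.022, -0.024]
ft_force: [-0.5, 1.8, 1.1]
grip_width: -0.0
```

```bash
cat > meas.py <<'E'
from h import *
from scipy.optimize import least_squares
def meas(c0,az,n='wrist',zr=(.0595,.068),img=None):
    im,d,c=grab(n);P=cloud(c,d);ok=d>0
    if img:cv2.imwrite(img,im)
    for _ in range(3):
        u=np.array([np.cos(az),np.sin(az)]);v=np.array([-u[1],u[0]])
        a=(P[...,:2]-c0)@u;b=(P[...,:2]-c0)@v;z=P[...,2]
        m=ok&(abs(a)<.075)&(abs(b)>.038)&(abs(b)<.066)&(z>zr[0])&(z<zr[1])
        # rim along long sides : inner/outer edges
        r=[]
        for s in(1,-1):
            mm=m&(s*b>0)
            k=np.polyfit(a[mm],b[mm],1);r.append((k[0],k[1],mm.sum()))
        az+=np.arctan(np.mean([r[0][0],r[1][0]]));c0=c0+v*np.mean([r[0][1],r[1][1]])
    u=np.array([np.cos(az),np.sin(az)]);v=np.array([-u[1],u[0]]);a=(P[...,:2]-c0)@u;b=(P[...,:2]-c0)@v
    print(n,'c',c0.round(4),'az',np.degrees(az).round(2),'sides v',[round(x[1],4) for x in r],[int(x[2]) for x in r])
    fl=ok&(abs(b)<.03)&(abs(a)<.14)
    for lo,hi in((-.04,-.022),(.022,.04)):
        mm=ok&(b>lo)&(b<hi)&(z>.045)&(z<.09)&(abs(a)<.14);h,e=np.histogram(a[mm],bins=np.arange(-.14,.141,.004))
        print(' ',[(round(float(e[i])+.002,3),int(h[i]),round(float(np.percentile(z[mm&(a>=e[i])&(a<e[i+1])],95)),3)) for i in range(len(h)) if h[i]>12])
    return c0,az,P,ok,im,a,b
E
python3 - <<'E'
from meas import *
tod([.5,-.23,.2]);
meas(np.array([.565,.124]),np.radians(-11.5),img='pics/t1.png')
E
```

```text
pos [0.6248 0.102  0.2428] yaw(jaw) 79.1 q [0.19, 0.45, -0.57, 1.33, 0.21, 1.48, 1.01] delta cm [-34.95  -5.7    4.74] norm 35.73 F [-0.5  1.8  1.1] g -0.0 t 19.17
wrist c [0.5653 0.1255] az -11.53 sides v [np.float64(0.0524), np.float64(-0.0523)] [913, 895]
  [(-0.094, 48, 0.057), (-0.09, 129, 0.057), (-0.086, 17, 0.049), (-0.054, 49, 0.061), (-0.05, 77, 0.061), (0.05, 17, 0.059), (0.054, 67, 0.061), (0.058, 18, 0.06), (0.09, 57, 0.055), (0.094, 68, 0.057), (0.098, 18, 0.056)]
  [(-0.094, 55, 0.057), (-0.09, 127, 0.057), (-0.054, 38, 0.061), (-0.05, 88, 0.061), (0.05, 16, 0.06), (0.054, 60, 0.061), (0.09, 58, 0.056), (0.094, 55, 0.057), (0.098, 15, 0.056)]
```

View pics/t1.png

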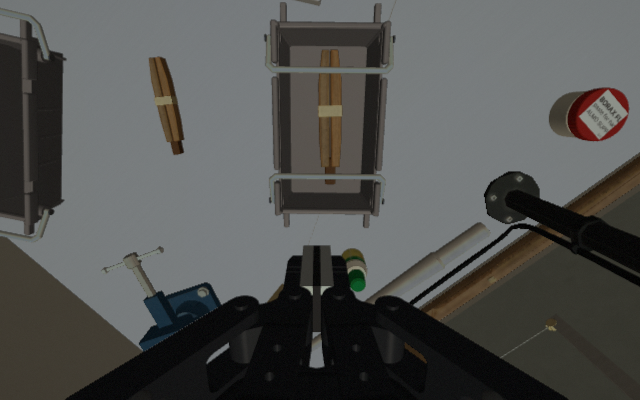

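Both bails are home: bars at ±0.053, tops at 61 mm. The clamp is flat, the block, bottle and jar are in place, and the lower tote is at (0.566,0.125), −11.5°. Now to the divided tote.

Request:
{"api": "servo_tool", "payload": {
  "deltas": [
    [[-3.6, 0, 0.1], 0, 0],
    [[-3.6, 0, 0.1], 0, 0],
    [[-3.6, 0, 0.1], 0, 0],
    [[-3.6, 0, 0.1], 0, 4],
    [[-3.6, 0, 0.1], 0, 4],
    [[-3.6, 0, 0.1], 0, 4],
    [[-3.6, 0, 0.1], 0.05, 4],
    [[-3.6, 0, 0.1], 0.05, 4],
    [[-3.6, 0, 0.1], 0.05, 4],
    [[-3.4, 0, 0.1], 0.05, 4],
    [[0, 0, 0], 0, 4]
  ]
}}

```text
clock: 20.13
position: [0.5346, -0.2575, 0.2209]
ee_rot: [0.83, 0.556, -0.029, -0.027]
ft_force: [-0.3, -0.6, 0.1]
grip_width: 0.465
```

Run:
```python
from meas import *
print(telemetry.get_obs()['ee_rot'])
c,az,P,ok,im,a,b=meas(np.array([.505,-.231]),np.radians(-23),img='pics/d1.png')
z=P[...,2]
m=ok&(abs(a)<.08)&(abs(b)<.015)&(z>.055)&(z<.07);print('divider v',np.percentile(b[m],[3,50,97]).round(4),'slope',np.polyfit(a[m],b[m],1),'z',np.median(z[m]),m.sum())
u=np.array([np.cos(az),np.sin(az)]);tod([*c,.10])
```

```text
[ 0.82997053  0.55640921 -0.02922148 -0.02652939]
wrist c [ 0.5047 -0.2316] az -23.34 sides v [np.float64(0.0531), np.float64(-0.0531)] [849, 810]
  [(-0.122, 49, 0.061), (-0.118, 110, 0.061), (-0.098, 90, 0.057), (-0.094, 97, 0.057), (0.086, 115, 0.057), (0.09, 42, 0.057), (0.106, 23, 0.06), (0.11, 66, 0.061)]
  [(-0.122, 46, 0.061), (-0.118, 117, 0.061), (-0.102, 16, 0.056), (-0.098, 88, 0.057), (-0.094, 99, 0.057), (0.086, 116, 0.057), (0.09, 38, 0.057), (0.11, 24, 0.06)]
divider v [-0.0047 -0.0001  0.0047] slope [ 2.05764808e-04 -4.27463487e-05] z 0.0627271210972458 1753
pos [ 0.5357 -0.2541  0.2208] yaw(jaw) 68.0 q [0.67, 0.35, -0.4, 1.48, 0.15, 1.42, 1.44] delta cm [ 1.13 -2.78 12.31] norm 12.67 F [-0.3 -0.1 -0.1] g 0.467 t 20.18
```

Request:
{"api": "servo_tool", "payload": {
  "deltas": [
    [[0.4, -1.1, 4.0], 0.01, 4],
    [[0.4, -1.1, 4.0], 0.01, 4],
    [[0.3, -1.0, 4.0], 0.01, 4],
    [[0, 0, 0.1], 0, 4]
  ]
}}

```text
clock: 20.52
position: [0.5001, -0.2273, 0.1004]
ee_rot: [0.837, 0.546, -0.028, -0.026]
ft_force: [-0.7, 0.2, -0.3]
grip_width: 0.463
```

Run:
```python
from meas import *
print(telemetry.get_obs()['ee_rot']);tod([.5004,-.2297,.040])
```

```text
[ 0.83688723  0.54606764 -0.02760724 -0.02584058]
pos [ 0.5001 -0.2273  0.1004] yaw(jaw) 66.3 q [0.67, 0.36, -0.4, 1.73, 0.16, 1.15, 1.37] delta cm [-0.1   0.56  6.02] norm 6.05 F [-0.7  0.2 -0.3] g 0.463 t 20.52
```

Request:
{"api": "servo_tool", "payload": {
  "deltas": [
    [[0, 0.2, 2.5], 0, 4],
    [[-0.1, 0.2, 2.2], 0, 4],
    [[0, 0.1, 1.2], 0, 4],
    [[0, 0, 0.2], 0, 4],
    [[0, 0, 0.1], 0, 4]
  ]
}}

```text
clock: 20.93
position: [0.5026, -0.2264, 0.0406]
ee_rot: [0.835, 0.549, -0.027, -0.025]
ft_force: [0.5, -0.1, 1.4]
grip_width: 0.47
```

Run:
```python
from meas import *
print(telemetry.get_obs()['ee_rot']);tod([.5004,-.2297,.040])
```

```text
[ 0.8347596   0.54938738 -0.02672371 -0.02521442]
pos [ 0.5026 -0.2264  0.0406] yaw(jaw) 66.7 q [0.66, 0.44, -0.39, 1.77, 0.2, 1.04, 1.35] delta cm [-0.39 -0.07  0.07] norm 0.4 F [ 0.5 -0.1  1.4] g 0.47 t 20.93
```

Request:
{"api": "servo_tool", "payload": {
  "deltas": [
    [[-0.4, 0, 0.1], 0, 4],
    [[0, 0, 0.1], 0, 0.5],
    [[0, 0, 0.1], 0, 0.5],
    [[0, 0, 0.1], 0, 0.5],
    [[0, 0, 0.1], 0, 0.5],
    [[0, 0, 0.1], 0, 0.5],
    [[0, 0, 0.1], 0, 0.5]
  ],
  "force": 80
}}

```text
clock: 21.52
position: [0.5039, -0.2315, 0.0416]
ee_rot: [0.835, 0.549, -0.025, -0.022]
ft_force: [-4.1, 1.8, 6.0]
grip_width: 0.098
```

Run:
```python
from meas import *
print(telemetry.get_obs()['ee_rot']);tod([.5004,-.2297,.15])
```

```text
[ 0.83497862  0.54926254 -0.0250708  -0.02219955]
pos [ 0.5039 -0.2315  0.0416] yaw(jaw) 66.7 q [0.66, 0.44, -0.39, 1.77, 0.2, 1.04, 1.36] delta cm [ -0.17  -1.09 -10.79] norm 10.85 F [-4.1  1.8  6. ] g 0.098 t 21.52
```

Request:
{"api": "servo_tool", "payload": {
  "deltas": [
    [[0, 0, -0.6], 0, 0.5],
    [[0, 0, -1.2], 0, 0.5],
    [[0, 0, -2], 0, 0.5],
    [[0, 0, -2.5], 0, 0.5],
    [[0, 0, -2.5], 0, 0.5],
    [[0, 0, -2], 0, 0.5],
    [[0, 0, 0], 0, 0.5]
  ]
}}

```text
clock: 22.1
position: [0.5097, -0.2318, 0.157]
ee_rot: [0.835, 0.549, -0.026, -0.024]
ft_force: [0.9, -0.8, -3.9]
grip_width: 0.097
```

```bash
cat > lev.py <<'E'
from meas import *
def lev(c0,az,img=None):
    """plane of held tote: rim points near expected top"""
    o=telemetry.get_obs();zt=o['position'][2]+.024
    im,d,c=grab('wrist');P=cloud(c,d);ok=d>0
    if img:cv2.imwrite(img,im)
    u=np.array([np.cos(az),np.sin(az)]);v=np.array([-u[1],u[0]]);a=(P[...,:2]-c0)@u;b=(P[...,:2]-c0)@v;z=P[...,2]
    m=ok&(abs(a)<.085)&(abs(b)>.045)&(abs(b)<.064)&(abs(z-zt)<.015)
    q=np.c_[a[m],b[m],np.ones(m.sum())];k=np.linalg.lstsq(q,z[m],rcond=None)[0];r=z[m]-q@k
    g=abs(r)<.004;k=np.linalg.lstsq(q[g],z[m][g],rcond=None)[0]
    print('tilt u,v',k[:2].round(3),'z at c',k[2].round(4),'zt',zt.round(4),m.sum());
    for s in(1,-1):
        mm=m&(s*b>0);print(' side',s,mm.sum(),np.polyfit(a[mm],b[mm],1).round(4))
    fl=ok&(abs(a)<.08)&(abs(b)<.042)&(abs(b)>.006);
    for s in(1,-1):
        mm=fl&(s*b>0)&(z<zt-.03)&(z>zt-.053);print(' tool?',s,mm.sum(),np.c_[a[mm],b[mm],z[mm]-zt].mean(0).round(3) if mm.sum() else '')
    for lo,hi in((-.04,-.022),(.022,.04)):
        mm=ok&(b>lo)&(b<hi)&(abs(z-zt)<.02)&(abs(a)<.14);h,e=np.histogram(a[mm],bins=np.arange(-.14,.141,.004))
        print(' ',[(round(float(e[i])+.002,3),int(h[i]),round(float(np.percentile(z[mm&(a>=e[i])&(a<e[i+1])],95)),3)) for i in range(len(h)) if h[i]>12])
E
python3 - <<'E'
from lev import *
tod([.566,.125,.15]);print(telemetry.get_obs()['ee_rot'])
p=telemetry.get_obs()['position'];lev(p[:2],np.radians(-23.3),'pics/l1.png')
E
```

```text
pos [ 0.5097 -0.2318  0.157 ] yaw(jaw) 66.7 q [0.68, 0.32, -0.41, 1.65, 0.14, 1.26, 1.4] delta cm [35.01 -8.9   0.72] norm 36.13 F [ 0.9 -0.8 -3.9] g 0.097 t 22.1
[ 0.83478905  0.54945137 -0.02579724 -0.02376845]
tilt u,v [ 0.007 -0.002] z at c 0.1764 zt 0.181 11097
 side 1 5423 [0.0012 0.0518]
 side -1 5674 [ 0.     -0.0513]
 tool? 1 1546 [-0.007  0.025 -0.05 ]
 tool? -1 1293 [-0.006 -0.024 -0.048]
  [(-0.098, 404, 0.173), (-0.094, 611, 0.173), (-0.006, 23, 0.201)]
  [(-0.098, 397, 0.172), (-0.094, 587, 0.172), (-0.006, 55, 0.201)]
```

View pics/l1.png

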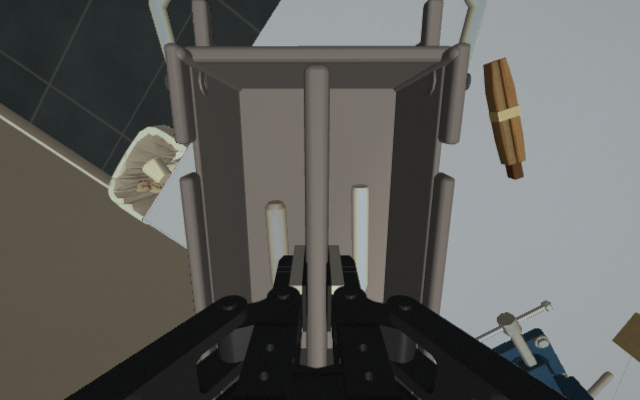

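Held level (tilt 0.007), both tools inside at (277,230) and (360,235). Carrying it over steadily.

Request:
{"api": "servo_tool", "payload": {
  "deltas": [
    [[1, -0.1, 0], 0, 0.5],
    [[2, -0.3, 0.05], -0.015, 0.5],
    [[2.7, -0.4, 0.05], -0.02, 0.5],
    [[2.7, -0.4, 0.05], -0.02, 0.5],
    [[2.7, -0.4, 0.05], -0.02, 0.5],
    [[2.7, -0.4, 0.05], -0.02, 0.5],
    [[2.7, -0.4, 0.05], -0.02, 0.5],
    [[2.7, -0.4, 0.05], -0.02, 0.5],
    [[2.7, -0.4, 0.05], -0.02, 0.5],
    [[2.7, -0.4, 0.05], -0.02, 0.5]
  ]
}}

```text
clock: 22.98
position: [0.5464, 0.0332, 0.1357]
ee_rot: [0.78, 0.624, -0.03, -0.035]
ft_force: [0.4, 0.3, -5.1]
grip_width: 0.092
```

Request:
{"api": "servo_tool", "payload": {
  "deltas": [
    [[2.7, -0.4, 0.05], -0.02, 0.5],
    [[2.5, -0.4, 0.05], -0.01, 0.5],
    [[2, -0.3, 0.05], 0, 0.5],
    [[1, -0.2, 0.05], 0, 0.5],
    [[0, 0, 0.05], 0, 0.5],
    [[0, 0, 0.05], 0, 0.5]
  ]
}}

```text
clock: 23.48
position: [0.5393, 0.1393, 0.1259]
ee_rot: [0.761, 0.646, -0.034, -0.042]
ft_force: [0.0, -1.2, -4.8]
grip_width: 0.099
```

Run:
```python
from lev import *
tod([.569,.1247,.13]);o=telemetry.get_obs();print(o['ee_rot'])
x=np.arctan2(*0*[0] or (0,1)) if 0 else 0
lev(o['position'][:2],np.radians(-11.5))
```

```text
pos [0.5393 0.1393 0.1259] yaw(jaw) 80.6 q [0.2, 0.41, -0.63, 1.66, 0.19, 1.24, 0.94] delta cm [-0.95  3.1  -0.76] norm 3.33 F [ 0.  -1.2 -4.8] g 0.099 t 23.48
[ 0.76124471  0.64619573 -0.03366397 -0.04247708]
tilt u,v [-0.001  0.004] z at c 0.1451 zt 0.1499 11899
 side 1 5888 [0.0418 0.0516]
 side -1 6011 [ 0.0322 -0.0516]
 tool? 1 1794 [-0.016  0.027 -0.049]
 tool? -1 1165 [-0.008 -0.02  -0.048]
  [(-0.098, 178, 0.145), (-0.094, 580, 0.145), (-0.09, 332, 0.143), (-0.002, 37, 0.17)]
  [(-0.114, 122, 0.144), (-0.11, 118, 0.144), (-0.106, 111, 0.144), (-0.102, 100, 0.143), (-0.098, 467, 0.146), (-0.094, 649, 0.145), (-0.006, 20, 0.17), (-0.002, 14, 0.17)]
```

Request:
{"api": "servo_tool", "payload": {
  "deltas": [
    [[-0.4, 1.0, -0.2], 0.012, 0.5],
    [[-0.4, 1.3, -0.2], 0.013, 0.5],
    [[-0.15, 0.7, -0.1], 0.012, 0.5],
    [[0, 0, 0.05], 0, 0.5],
    [[0, 0, 0.05], 0, 0.5]
  ]
}}

```text
clock: 23.95
position: [0.5703, 0.1157, 0.1254]
ee_rot: [0.777, 0.627, -0.036, -0.041]
ft_force: [-1.2, 0.2, -4.8]
grip_width: 0.102
```

Run:
```python
from lev import *
tod([.5683,.1249,.11]);o=telemetry.get_obs();print(o['ee_rot'])
lev(np.array([.5663,.1253]),np.radians(-11.5))
```

```text
pos [0.5703 0.1157 0.1254] yaw(jaw) 77.8 q [0.21, 0.46, -0.59, 1.59, 0.21, 1.27, 0.94] delta cm [ 0.86 -0.22  1.57] norm 1.8 F [-1.2  0.2 -4.8] g 0.102 t 23.95
[ 0.77706158  0.62706667 -0.03610685 -0.04073065]
tilt u,v [-0.023  0.036] z at c 0.1462 zt 0.1494 7893
 side 1 1503 [-0.0074  0.0462]
 side -1 6390 [-0.0156 -0.0598]
 tool? 1 5189 [-0.02   0.031 -0.043]
 tool? -1 1010 [-0.006 -0.024 -0.048]
  [(-0.094, 129, 0.144), (-0.09, 520, 0.145), (-0.086, 451, 0.143), (-0.002, 219, 0.169), (0.002, 191, 0.169)]
  [(-0.11, 20, 0.143), (-0.106, 208, 0.144), (-0.102, 211, 0.144), (-0.098, 207, 0.143), (-0.094, 209, 0.143), (-0.09, 514, 0.145), (-0.086, 598, 0.145)]
```

Request:
{"api": "servo_tool", "payload": {
  "deltas": [
    [[0.5, -0.2, 0.1], -0.012, 0.5],
    [[0.4, -0.15, 0.1], 0, 0.5],
    [[0, 0, 0.05], 0, 0.5],
    [[0, 0, 0.05], 0, 0.5]
  ]
}}

```text
clock: 24.33
position: [0.5671, 0.1263, 0.1224]
ee_rot: [0.773, 0.632, -0.036, -0.041]
ft_force: [-0.3, -0.4, -5.2]
grip_width: 0.098
```

Run:
```python
from lev import *
tod([.5683,.1249,.105]);o=telemetry.get_obs();print(o['ee_rot'])
lev(np.array([.5663,.1253]),np.radians(-11.5))
```

```text
pos [0.5671 0.1263 0.1224] yaw(jaw) 78.6 q [0.2, 0.46, -0.6, 1.59, 0.21, 1.26, 0.93] delta cm [-0.11  0.34  1.71] norm 1.75 F [-0.3 -0.4 -5.2] g 0.098 t 24.33
[ 0.77273051  0.63236957 -0.03613497 -0.04111632]
tilt u,v [-0.001  0.001] z at c 0.1417 zt 0.1464 12022
 side 1 6057 [0.0065 0.0529]
 side -1 5965 [-0.0034 -0.0503]
 tool? 1 1552 [-0.008  0.027 -0.049]
 tool? -1 1152 [-0.015 -0.018 -0.048]
  [(-0.098, 239, 0.142), (-0.094, 705, 0.142), (-0.09, 161, 0.133), (-0.002, 22, 0.166)]
  [(-0.098, 241, 0.142), (-0.094, 729, 0.142), (-0.09, 151, 0.133), (-0.002, 55, 0.166)]
```

Request:
{"api": "servo_tool", "payload": {
  "deltas": [
    [[-0.1, 0.2, 0.3], 0, 0.5],
    [[0, 0.15, 0.5], 0, 0.5],
    [[0, 0.05, 0.4], 0, 0.5],
    [[0, 0, 0], 0, 0.5]
  ]
}}

```text
clock: 24.72
position: [0.5694, 0.125, 0.1088]
ee_rot: [0.772, 0.633, -0.036, -0.041]
ft_force: [0.2, -0.5, -4.5]
grip_width: 0.1
```

Run:
```python
from lev import *
tod([.5683,.1249,.10])
lev(np.array([.5663,.1253]),np.radians(-11.5))
```

```text
pos [0.5694 0.125  0.1088] yaw(jaw) 78.7 q [0.19, 0.48, -0.59, 1.6, 0.22, 1.24, 0.93] delta cm [-0.03 -0.01  0.88] norm 0.88 F [ 0.2 -0.5 -4.5] g 0.1 t 24.72
tilt u,v [0.    0.002] z at c 0.1281 zt 0.1328 12551
 side 1 6284 [0.0073 0.0521]
 side -1 6267 [-0.0017 -0.0511]
 tool? 1 1550 [-0.005  0.026 -0.049]
 tool? -1 1030 [-0.008 -0.016 -0.048]
  [(-0.094, 421, 0.128), (-0.09, 677, 0.128), (-0.002, 21, 0.153)]
  [(-0.094, 438, 0.129), (-0.09, 663, 0.128), (-0.002, 33, 0.153)]
```

Request:
{"api": "servo_tool", "payload": {
  "deltas": [
    [[0, 0.02, 0.25], 0, 0.5],
    [[0, 0.02, 0.2], 0, 0.5],
    [[0, 0, 0], 0, 0.5]
  ]
}}

```text
clock: 25.02
position: [0.5694, 0.125, 0.1041]
ee_rot: [0.772, 0.633, -0.036, -0.041]
ft_force: [0.8, -0.4, -3.9]
grip_width: 0.095
```

Request:
{"api": "servo_tool", "payload": {
  "deltas": [
    [[0, 0.02, 0.2], 0, 0.5],
    [[0, 0, 0], 0, 0.5]
  ]
}}

```text
clock: 25.18
position: [0.5695, 0.125, 0.1019]
ee_rot: [0.773, 0.633, -0.036, -0.041]
ft_force: [-0.1, -0.3, -4.8]
grip_width: 0.098
```

Request:
{"api": "servo_tool", "payload": {
  "deltas": [
    [[0, 0.02, 0.15], 0, 0.5],
    [[0, 0, 0], 0, 0.5]
  ]
}}

```text
clock: 25.35
position: [0.5697, 0.1252, 0.1008]
ee_rot: [0.772, 0.633, -0.036, -0.041]
ft_force: [0.3, -0.4, -2.2]
grip_width: 0.098
```

Request:
{"api": "servo_tool", "payload": {
  "deltas": [
    [[0, 0, 0.12], 0, 0.5],
    [[0, 0, 0], 0, 0.5]
  ]
}}

```text
clock: 25.52
position: [0.5697, 0.1254, 0.1006]
ee_rot: [0.772, 0.633, -0.035, -0.041]
ft_force: [-0.6, -1.5, -1.8]
grip_width: 0.099
```

Run:
```python
from lev import *
tod([.5683,.1249,.10])
lev(np.array([.5663,.1253]),np.radians(-11.5))
```

```text
pos [0.5697 0.1254 0.1006] yaw(jaw) 78.7 q [0.19, 0.49, -0.59, 1.61, 0.22, 1.22, 0.93] delta cm [-0.08 -0.12  0.07] norm 0.16 F [-0.6 -1.5 -1.8] g 0.099 t 25.52
tilt u,v [-0.001  0.001] z at c 0.1198 zt 0.1246 12445
 side 1 6225 [0.0055 0.0525]
 side -1 6220 [-0.0033 -0.0506]
 tool? 1 1539 [-0.005  0.026 -0.049]
 tool? -1 1026 [-0.008 -0.016 -0.048]
  [(-0.094, 393, 0.12), (-0.09, 694, 0.12), (0.002, 13, 0.144)]
  [(-0.094, 418, 0.12), (-0.09, 688, 0.119), (-0.002, 29, 0.144), (0.002, 18, 0.144)]
```

Rim height 119.8 mm gives the underside at about 57 mm: seated and level. Releasing and withdrawing.

Request:
{"api": "servo_tool", "payload": {
  "deltas": [
    [[0, 0, 0], 0, 1.5],
    [[0, 0, 0], 0, 2.5],
    [[0, 0, 0], 0, 3.5],
    [[0, 0, 0], 0, 3.5],
    [[0, 0, -1.5], 0, 3.5],
    [[0, 0.1, -2.5], 0, 3.5],
    [[0, 0.1, -3], 0, 3.5],
    [[0, 1, -3.5], 0, 3.5],
    [[0, 2, -3.5], 0, 3.5],
    [[0, 2, -3.5], 0, 3.5],
    [[0, 0, 0], 0, 3.5]
  ]
}}

```text
clock: 26.48
position: [0.6404, 0.1113, 0.2764]
ee_rot: [0.772, 0.633, -0.035, -0.041]
ft_force: [1.3, 0.3, 1.2]
grip_width: 0.41
```

Run:
```python
from lev import *
o=telemetry.get_obs();print(o['position'],o['ft_force'])
im,d,c=grab('wrist');P=cloud(c,d);ok=d>0;im2,d2,c2=grab('scene')
cv2.imwrite('pics/f.png',np.hstack([cv2.resize(im,(400,250)),cv2.resize(im2[130:330,200:520],(400,250))]))
az=np.radians(-11.5);c0=np.array([.5663,.1253]);u=np.array([np.cos(az),np.sin(az)]);v=np.array([-u[1],u[0]]);a=(P[...,:2]-c0)@u;b=(P[...,:2]-c0)@v;z=P[...,2]
m=ok&(abs(a)<.075)&(abs(b)>.045)&(abs(b)<.064)&(abs(z-.12)<.006)
q=np.c_[a[m],b[m],np.ones(m.sum())];print('tilt,z',np.linalg.lstsq(q,z[m],rcond=None)[0].round(4))
for s in(1,-1):
    mm=m&(s*b>0);print(np.polyfit(a[mm],b[mm],1).round(4))
mm=ok&(abs(b)<.04)&(abs(b)>.02)&(abs(z-.115)<.012)&(abs(a)<.14);h,e=np.histogram(a[mm],bins=np.arange(-.14,.141,.004));print([(round(float(e[i])+.002,3),int(h[i])) for i in range(len(h)) if h[i]>12])
P2=cloud(c2,d2)
for n,x,y in(('block',.396,.109),('bottle',.742,.123),('jar',.611,.4055)):
    zz={'block':(.01,.024),'bottle':(.03,.08),'jar':(.03,.055)}[n]
    m=(d2>0)&(np.hypot(P2[...,0]-x,P2[...,1]-y)<.05)&(P2[...,2]>zz[0])&(P2[...,2]<zz[1]);print(n,P2[m].mean(0).round(3),m.sum())
```

```text
[0.64044001 0.11134523 0.27641227] [1.28886733 0.27600849 1.24839578]
tilt,z [0.0002 0.0003 0.1194]
[0.0015 0.0542]
[ 0.001  -0.0517]
[(-0.098, 78), (-0.094, 277), (-0.09, 141), (0.086, 38), (0.09, 208), (0.094, 71), (0.11, 109), (0.114, 112)]
block [0.4   0.12  0.017] 505
bottle [0.74  0.119 0.053] 127
jar [0.608 0.403 0.046] 259
```

View pics/f.png

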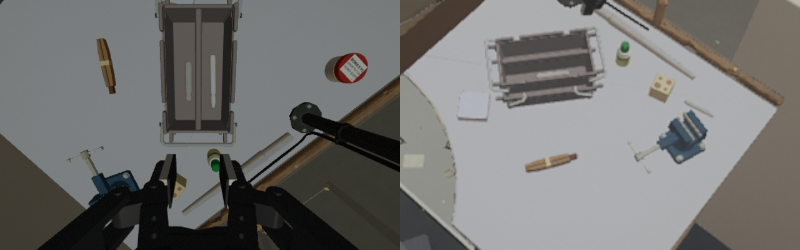

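The divided tote is stacked square and level, its centre about (−1.5, +1) mm from the lower tote's. Both tools show at (188,82) and (213,80), and the bystanders are in place. Handing in.

```bash
python3 -c "
from workcell import order
print(order.hand_in())"
```

```text
the job is handed in; nothing more can be done
None
```

I finished the job and handed it in at about 26.6 s of the 72 s; the hand-in gave no verdict. The larger clamp lies flat in the open tote, both bails are swung home, and the divided tote is stacked on them with its two tools inside.

**Last checks:**
- **Clamp:** top about 31 mm above the bench, about 9 mm from the tote's centre when placed. The tote slid 5–8 mm after that, and I did not re-measure the offset.
- **Bails:** both bars about 53 mm from the tote's middle, tops at 61 mm, which matches fully in. I took this from depth readings, before stacking.
- **Divided tote:** underside about 57 mm up, tilt below 0.001 rad, centre within about 2 mm, and under 0.01 rad off parallel. Both tools are visible inside.
- **Bystanders:** bottle and jar within a few mm of their first readings. The block's two readings disagree by about 12 mm: (0.396, 0.109) and (0.400, 0.120). An early point reading of (0.402, 0.119) matches the later one, and the first fit was poor, so I judge it did not move. The hand and bystanders were clear of each other at the end.

**Problems along the way:**
- **Slipped bail:** the first push on bail a slipped off, so I redid it, and the open tote slid 5–8 mm towards the robot. I re-measured it before stacking.
- **Overhead slab and lamp arm:** these appeared to block the arm. Gentle fingertip probes met no resistance, so I worked through them.
- **Tool tilt:** the tool drifted to about 0.1 rad off vertical during the carry, while the tote itself stayed level in the checks.

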